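# Scrub out the slanted wash cup

## Task

Clean the steel board-wash cup that leans in its stand: lift the dip basket out and stand it upright on the floor of the drip tray, beside the circuit board, then take the long bottle brush from its pot and scrub the cup with three full strokes along its slant, each one down to the cup's bottom and up again until the end of the bristles is close to the mouth. Put the brush back bristles-down in its pot, set things down rather than drop them, and leave everything else where it is.

Things in the scene. Friction and masses are not known exactly. Their poses are not given: they have to be found in the camera images.
- cup: Open stainless-steel wash cup, 68 mm outside diameter, 105 mm tall, walls 4 mm (bore 60 mm), floor 5 mm thick, clipped for good into a grey sheet-steel stand so that it leans 35 degrees from vertical, its mouth roughly towards the robot's left (+y), by up to 26 degrees either way. Origin: centre of its underside, about 45 mm above the table; +z runs along its axis out of the mouth (inner floor at z = 5 mm, rim at z = 105 mm). The stand's base is 150 x 100 mm and never moves.
- cup_mouth (a point): Centre of the wash cup's mouth, at the rim, on the cup's axis.
- basket: Dip basket: round steel-wire basket 44 mm in diameter, 55 mm tall (treat it as solid), with a 6 mm rod rising from its centre to a black round grip sleeve 14 mm in diameter. Whole height 165 mm, sleeve from 115 to 165 mm above its underside, 100 g. Starts loose inside the wash cup, standing on the cup's floor, leaning with the cup against the lower side of the wall. Origin: centre of its underside; +z along the rod towards the sleeve.
- basket_grip (a point): On the axis of the dip basket's grip sleeve, 142 mm above the basket's underside.
- brush: Long bottle brush, 260 mm: cream bristle head from the tip to 84 mm (bristles about 57 mm across, soft and seen only; the solid core is 42 mm across, 88 mm long), 6 mm wire stem, round wooden handle 18 mm in diameter from 150 to 260 mm, 80 g. Starts standing bristles-down in the brush pot. Origin: centre of the bristle end (the tip); +z along the brush towards the handle.
- brush_grip (a point): On the axis of the brush handle, 220 mm from the bristle tip.
- caddy: Grey plastic caddy, fixed to the table: a round brush pot (68 mm outside diameter, bore 60 mm, 120 mm tall, inner floor 6 mm above the table) joined to a low block 60 mm tall, 58 mm to its +y side, that holds two screwdrivers. Origin: on the table on the axis of the brush pot; +z up.
- tray: Aluminium drip tray, fixed to the table, 150 x 110 mm outside, 20 mm tall, walls and floor 3 mm. Origin: centre of its underside; x along its long side, z up. A circuit board lies in its +x half; the -x half is free (its middle is at x = -36 mm).
- board: Bystander: small green circuit board 48 x 70 mm, 5 mm thick with parts up to 11 mm tall, lying in the tray. Origin: centre of its underside.
- flux_bottle: Bystander: small white bottle with a black cap, 36 mm in diameter, 100 mm tall, upright, beside the wash stand. Origin: centre of its underside.
- solder_spool: Bystander: spool of solder standing on its flange, 42 mm in diameter, 44 mm tall, at the back. Origin: centre of its underside.
- screwdriver_a: Bystander: screwdriver standing in the caddy's block, black handle 24 mm thick; its top is 145 mm above the table. Origin: tip of the blade, 10 mm above the table.
- screwdriver_b: Bystander: the shorter screwdriver in the caddy's block; its top is 130 mm above the table. Origin: tip of the blade, 10 mm above the table.
- paste_jar: Bystander: low jar 52 mm in diameter, 45 mm tall, at the back. Origin: centre of its underside.
- magnifier: Bystander: hand magnifier lying flat at the back, 92 mm ring with a 110 mm handle, 12 mm thick. Origin: centre of the ring's underside.
- alcohol_bottle: Bystander: white bottle 52 mm in diameter, 140 mm tall, upright, beside the wash stand. Origin: centre of its underside.
- board_holder: Bystander, fixed to the table close in front of the robot: low board holder, two rails between aluminium ends with a green board clamped in it, about 85 x 190 mm, 50 mm tall. Origin: centre of its underside.

How it is judged:
By the outcome, as a careful person would: the job done as asked, in the order asked, and still so for the second after the job is handed in, with the robot touching nothing.
It also fails if it takes over 72 s, if anything falls off the work surface, if the arm or the gripper's body presses on something with over 40 N, if the wrist force passes 120 N, or if a joint passes its speed limit or range.

## Robot

A 6-joint arm with a two-finger parallel gripper is mounted at the origin on the work surface. World frame = base frame: x ahead of the robot, y to its left, z up, the work surface at z = 0. Lengths are in m, angles in rad, forces in N, time in s.
With the tool pointing down it reaches from about 0.275 to 0.85 m from the base axis. Payload 5.2 kg.
Tool frame: the origin (TCP) lies at the very end of the fingers, on their centre line; the grasp point (between the pads) lies 19 mm behind it (robot.grasp_offset is the y of the grasp point in the tool frame, in m); y points along the fingers, x is the direction in which the jaws open and shut, and the axes are right-handed (so a half turn about y gives the same grasp; the last joint's range is limited). The gripper opens to 85 mm and grips with 20 to 120 N. Pads are 22 mm wide; open, the fingers measure 114 mm over their backs; the gripper's body (76 mm by 85 mm) begins 54 mm behind the grasp point. The pads swing forward as they close: fully open they stand 13 mm farther back than shut.
Start: joints at [0.988, 0.259, 1.535, -0, 1.348, -0.203], TCP at [0.204, 0.511, 0.193] pointing down, gripper open.
Joint ranges: [-3.14, 3.14], [-0.91, 2.08], [0.19, 2.58], [-1.22, 4.36], [0.22, 2.71], [-3.12, 3.12]. Speed limits (rad/s): [2.57, 2.57, 3.14, 3.14, 3.14, 3.14].

## Interface

Orientations are given as a 3x3 rotation matrix whose columns are the frame's x, y, z axes.
In Python, from rig import robot, imaging gives the robot as it stands.
- The arm moves only by the tool move_arm, never from a script. Its argument "plan" is a list of rows, each an object with "claw": the closure, from 0 (fully open) to 1 (shut); "translation": the shift along the world's x, y, z normalised to -1 to 1, where 1 is 300 mm, a list of three; "roll": the turn about the world's z normalised to -1 to 1, where 1 is 2 pi rad. In form: [{"claw": claw, "translation": [dx, dy, dz], "roll": roll}, ...]. A call has 1 to 10 rows; each row shifts and turns the pose as measured when the row begins; what a row does not reach is not made up. A row lasts 1/10 s, in which the tool goes at most 50 mm and 8.59 degrees, less where a joint would pass 70% of its speed; a pose out of reach is approached as far as the arm can. A call with a number of a shift or a turn outside -1 to 1 is refused whole. A call with a gripper value outside its range is refused whole. The fingers move at their own pace and stop on an object; the grip force is fixed at half the most. Time passes only in rows, so rows that do not move let the fingers close. It gives the time, the measured TCP pose, the force and the opening at its end, in the units of the state.
- robot.get_state(): the state, without advancing time (a new reading comes with each control period).
- imaging.capture(name): name is "scene" or "top" or "wrist"; returns the picture (400x640x3 uint8, red, green, blue); there is no depth.
- imaging.camera_info(name): a dict with "mtx" (3x3 intrinsics, pixels), "dist_coeffs" ([k1, k2, p1, p2, k3] as OpenCV has them; the pictures are not rectified), "xyz" and "rotation" of the camera in the world. Camera axes: x right, y up, looking along -z (the intrinsics and any distortion apply to the point x, -y, -z); pixel columns grow to the right and rows downward; lengths in m; the calibration is good to about 2 mm. A picture is of the moment at which its call begins: read the wrist's pose just before it. camera_info takes no time and is no camera call; for the wrist camera it gives the pose at the moment of the call.
- robot.hand_in(): hands the job in, once; it reports no verdict.
The state is a dict: "time_s": time; "qpos": joint angles; "qvel": joint speeds; "joint_torque": joint torques, N m; "tool_pos": TCP position; "tool_rot": TCP orientation; "contact_force": force on the tool from outside, world axes, zero at the start; "moment": the same for the moment, N m; "finger_gap": finger opening in m.
Only numpy, scipy, OpenCV 4.12 (cv2) and the standard library are available. Lean on these libraries where they do the work, as an engineer would, in place of code of your own. Each camera call takes 0.05 s, during which the arm holds its last target.

## Working session

There is one attempt and no reset: what is moved stays moved. The work goes in short steps, Python scripts to look and compute and a tool call to move; the robot and the scene stay as the last step left them, time stands still between calls to the robot, and variables do not carry over. Pictures are saved under pics/ and viewed, and the job is handed in when it is done.

Besides the shell and the picture viewer there is one more tool, called after "Request:" by a JSON object that holds its "fn" and its "kwargs". move_arm: Moves the arm, as the interface text tells. Its arguments: {"type":"object","properties":{"plan":{"type":"array"}},"required":["plan"]}

```bash
ls; mkdir -p pics; python3 - <<'E'
from rig import robot, imaging
import cv2,json,numpy as np
s=robot.get_state();print({k:np.round(v,4).tolist() for k,v in s.items()}, robot.grasp_offset)
for n in ["scene","top","wrist"]:
    i=imaging.camera_info(n);print(n,{k:np.round(v,4).tolist() for k,v in i.items()})
    im=imaging.capture(n);cv2.imwrite(f"pics/{n}0.png",im[:,:,::-1])
E
```

```text
pics
{'time_s': 0.0, 'qpos': [0.9882, 0.2593, 1.5361, 0.0, 1.348, -0.2028], 'qvel': [-0.0016, -0.001, -0.0, 0.0006, -0.0005, 0.0001], 'joint_torque': [-0.0006, -44.603, -29.0575, -0.0004, 0.0117, 0.0], 'tool_pos': [0.2036, 0.5103, 0.1926], 'tool_rot': [[0.3708, -0.001, -0.9287], [0.9287, -0.0015, 0.3708], [-0.0018, -1.0, 0.0004]], 'contact_force': [-0.0729, 0.3087, 0.4592], 'moment': [-0.0161, 0.0109, -0.016], 'finger_gap': 0.0854} -0.0187
scene {'mtx': [[415.0768, 0.0, 317.322], [0.0, 415.0768, 196.7426], [0.0, 0.0, 1.0]], 'dist_coeffs': [-0.0984, 0.0, 0.0, 0.0, 0.0], 'xyz': [1.1441, -0.1025, 1.0919], 'rotation': [[0.227, -0.832, 0.5062], [0.9739, 0.1975, -0.1122], [-0.0066, 0.5185, 0.8551]]}
top {'mtx': [[362.3144, 0.0, 316.7295], [0.0, 362.3144, 198.4162], [0.0, 0.0, 1.0]], 'dist_coeffs': [-0.0297, 0.0, 0.0, 0.0, 0.0], 'xyz': [0.4873, 0.018, 1.0564], 'rotation': [[0.0077, 0.9958, -0.0914], [-0.9997, 0.0097, 0.0208], [0.0216, 0.0912, 0.9956]]}
wrist {'mtx': [[346.3914, 0.0, 317.5492], [0.0, 346.3914, 198.1374], [0.0, 0.0, 1.0]], 'dist_coeffs': [-0.0623, 0.0, 0.0, 0.0, 0.0], 'xyz': [0.1317, 0.5404, 0.3726], 'rotation': [[0.3714, -0.8841, -0.2836], [0.9285, 0.3529, 0.1159], [-0.0024, -0.3063, 0.9519]]}
```

View pics/scene0.png

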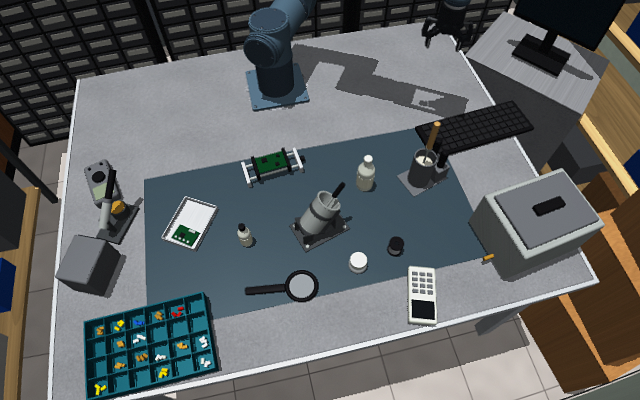

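View pics/top0.png

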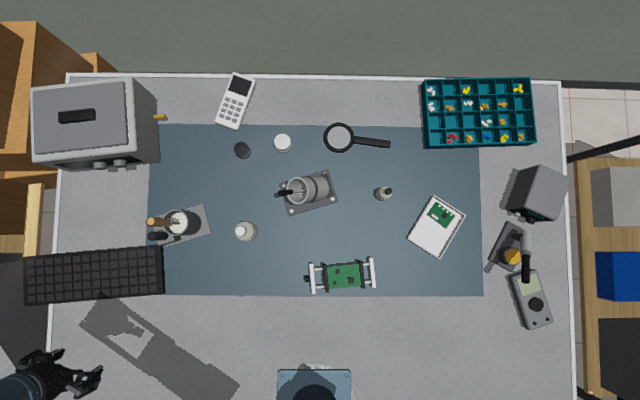

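View pics/wrist0.png

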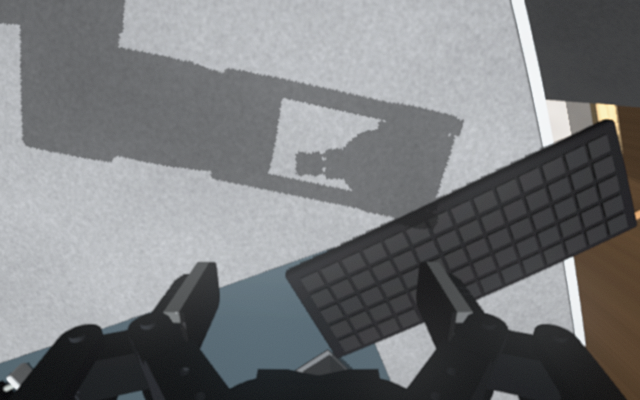

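```bash
python3 - <<'E'
import cv2,numpy as np
t=cv2.imread("pics/top0.png");s=cv2.imread("pics/scene0.png")
a=cv2.resize(t[160:225,260:350],None,fx=6,fy=6,interpolation=cv2.INTER_CUBIC)
b=cv2.resize(s[170:260,280:370],None,fx=5,fy=5,interpolation=cv2.INTER_CUBIC)
cv2.imwrite("pics/ct.png",a);cv2.imwrite("pics/cs.png",b)
a=cv2.resize(t[190:255,130:220],None,fx=6,fy=6,interpolation=cv2.INTER_CUBIC)
b=cv2.resize(s[110:200,380:470],None,fx=5,fy=5,interpolation=cv2.INTER_CUBIC)
cv2.imwrite("pics/bt.png",a);cv2.imwrite("pics/bs.png",b)
a=cv2.resize(t[185:265,395:475],None,fx=5,fy=5,interpolation=cv2.INTER_CUBIC)
cv2.imwrite("pics/tt.png",a)
E
```

```text
(no output)
```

View pics/ct.png

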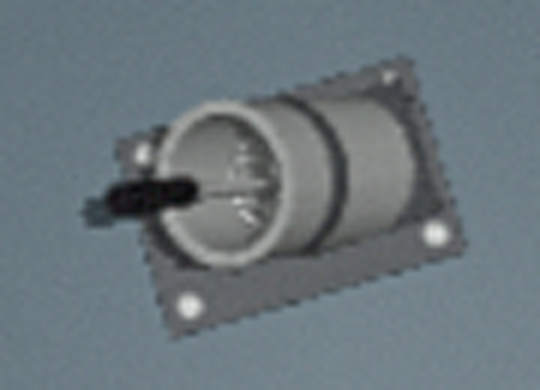

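View pics/cs.png

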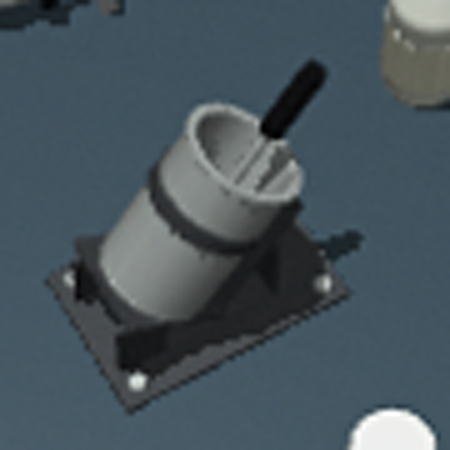

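View pics/bt.png

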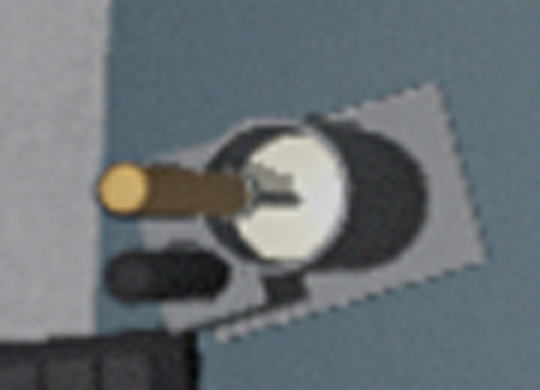

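View pics/bs.png

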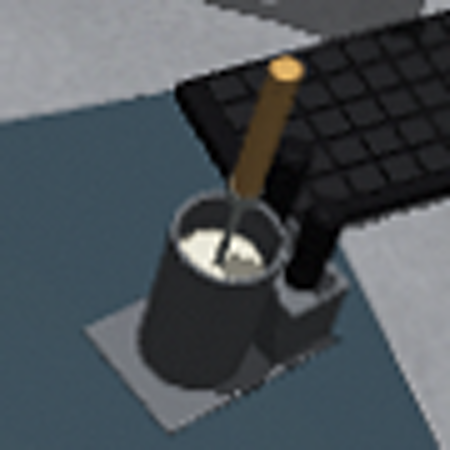

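View pics/tt.png

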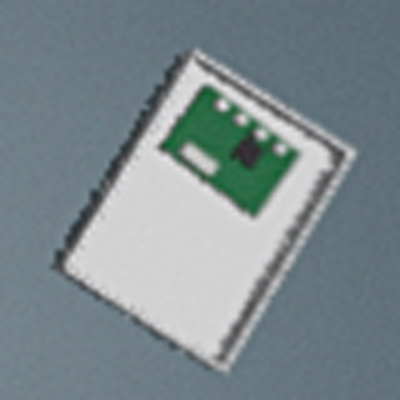

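```bash
cat > h.py <<'E'
import numpy as np,cv2
from rig import robot, imaging
def ray(n,px,info=None):
    i=info or imaging.camera_info(n)
    K=np.array(i["mtx"]);d=np.array(i["dist_coeffs"])
    u=cv2.undistortPoints(np.array([[px]],float),K,d)[0,0]
    v=np.array(i["rotation"])@np.array([u[0],-u[1],-1.0])
    return np.array(i["xyz"]),v/np.linalg.norm(v)
def plane(n,px,z):
    o,v=ray(n,px);return o+v*(z-o[2])/v[2]
def tri(a,b,n1="top",n2="scene"):
    o1,v1=ray(n1,a);o2,v2=ray(n2,b)
    A=np.c_[v1,-v2];t=np.linalg.lstsq(A,o2-o1,rcond=None)[0]
    p,q=o1+v1*t[0],o2+v2*t[1]
    return (p+q)/2,np.linalg.norm(p-q)
def proj(n,P,info=None):
    i=info or imaging.camera_info(n)
    c=np.array(i["rotation"]).T@(np.asarray(P)-i["xyz"])
    x=np.array([[c[0],-c[1],-c[2]]])
    return cv2.projectPoints(x,np.zeros(3),np.zeros(3),np.array(i["mtx"]),np.array(i["dist_coeffs"]))[0][0,0]
def c2(px,off,s): return ((px[0]+.5)/s-.5+off[0],(px[1]+.5)/s-.5+off[1])
E
python3 - <<'E'
from h import *
np.set_printoptions(precision=4,suppress=True)
ct=lambda *p:c2(p,(260,160),6); cs=lambda *p:c2(p,(280,170),5)
bt=lambda *p:c2(p,(130,190),6); bs=lambda *p:c2(p,(380,110),5); tt=lambda *p:c2(p,(395,185),5)
print("sleeve top",tri(ct(112,202),cs(317,71)));print("sleeve bot",tri(ct(192,191),cs(270,132)))
print("rim",tri(ct(222,183),cs(245,153)))
B=[plane("top",ct(*p),.008) for p in [(143,153),(388,77),(435,233),(190,305)]]
B=np.array(B);print(B, B.mean(0)); d=(B[0]+B[3]-B[1]-B[2])/2;print("lean az",np.degrees(np.arctan2(d[1],d[0])),np.linalg.norm(d))
print("stand scene bolts",[plane("scene",cs(*p),.008) for p in [(70,280),(138,381),(323,284)]])
print("brush top",tri(bt(123,190),bs(288,69)));
print("brush top plane",plane("top",bt(123,190),.266),plane("scene",bs(288,69),.266))
print("pot rim",tri(bt(278,193),bs(230,232)),plane("top",bt(278,193),.12),plane("scene",bs(230,232),.12))
T=np.array([plane("top",tt(*p),.02) for p in [(195,50),(355,152),(222,370),(58,265)]]);print(T,T.mean(0))
e=(T[0]+T[1]-T[2]-T[3])/2;print(np.degrees(np.arctan2(e[1],e[0])),np.linalg.norm(e))
E
```

```text
sleeve top (array([0.5796, 0.0928, 0.1774]), np.float64(0.0013628805362805281))
sleeve bot (array([0.5888, 0.064 , 0.141 ]), np.float64(0.0023901408407348275))
rim (array([0.5932, 0.0505, 0.1316]), np.float64(2.8013955439922655e-05))
[[ 0.6216  0.0934  0.008 ]
 [ 0.6602 -0.0253  0.008 ]
 [ 0.584  -0.0486  0.008 ]
 [ 0.548   0.0696  0.008 ]] [0.6035 0.0223 0.008 ]
lean az 107.48604584638476 0.12418332336437894
stand scene bolts [array([ 0.5828, -0.0505,  0.008 ]), array([ 0.6552, -0.0256,  0.008 ]), array([0.6195, 0.0932, 0.008 ])]
brush top (array([0.5068, 0.3646, 0.2641]), np.float64(0.0014346291890066933))
brush top plane [0.5066 0.363  0.266 ] [0.5081 0.3643 0.266 ]
pot rim (array([0.5098, 0.3604, 0.1255]), np.float64(0.004297371886127678)) [0.5095 0.3601 0.12  ] [0.506  0.3653 0.12  ]
[[ 0.5969 -0.3432  0.02  ]
 [ 0.5383 -0.4361  0.02  ]
 [ 0.4129 -0.3551  0.02  ]
 [ 0.4722 -0.261   0.02  ]] [ 0.5051 -0.3488  0.02  ]
-33.1100009765237 0.14935066350327475
```

Request:
{"fn": "move_arm", "kwargs": {"plan": [{"claw": 0, "translation": [0, 0, 0.125], "roll": -0.0235}, {"claw": 0, "translation": [0, 0, 0.125], "roll": -0.0235}, {"claw": 0, "translation": [0, 0, 0.125], "roll": -0.0235}, {"claw": 0, "translation": [0.05, -0.05, 0.125], "roll": -0.0235}, {"claw": 0, "translation": [0.09, -0.1, 0], "roll": -0.0235}, {"claw": 0, "translation": [0.09, -0.1, 0], "roll": -0.0235}, {"claw": 0, "translation": [0.09, -0.1, 0], "roll": 0}, {"claw": 0, "translation": [0.09, -0.1, 0], "roll": 0}, {"claw": 0, "translation": [0.09, -0.1, 0], "roll": 0}, {"claw": 0, "translation": [0.09, -0.1, 0], "roll": 0}]}}

```text
time_s: 1.15
tool_pos: [0.3799, 0.3087, 0.3449]
tool_rot: [[0.959, -0.011, -0.283], [0.283, 0.003, 0.959], [-0.01, -1.0, 0.006]]
contact_force: [0.2, -0.8, 0.8]
finger_gap: 0.0854
```

Request:
{"fn": "move_arm", "kwargs": {"plan": [{"claw": 0, "translation": [0.1, -0.11, 0], "roll": 0}, {"claw": 0, "translation": [0.1, -0.11, 0], "roll": 0}, {"claw": 0, "translation": [0.1, -0.11, 0], "roll": 0}, {"claw": 0, "translation": [0.1, -0.11, 0], "roll": 0}, {"claw": 0, "translation": [0.1, -0.11, 0], "roll": 0}, {"claw": 0, "translation": [0.1, -0.11, 0], "roll": 0}, {"claw": 0, "translation": [0, 0, 0], "roll": 0}]}}

```text
time_s: 1.85
tool_pos: [0.5672, 0.0968, 0.3416]
tool_rot: [[0.96, -0.015, -0.279], [0.279, 0.002, 0.96], [-0.014, -1.0, 0.007]]
contact_force: [0.4, 1.0, 0.2]
finger_gap: 0.0853
```

```bash
python3 - <<'E'
from h import *
np.set_printoptions(precision=4,suppress=True)
i=imaging.camera_info("wrist");im=imaging.capture("wrist")
s=robot.get_state();print(s["tool_pos"],s["tool_rot"])
a=np.array([-.172,.547,.819])
base=np.array([.6085,.002,.0445])
for d in (.115,.142,.165):
    p=proj("wrist",base+d*a,i);print(d,base+d*a,p);cv2.circle(im,tuple(int(round(v)) for v in p),2,(255,0,0),-1)
p=proj("wrist",[.5932,.0505,.131],i);cv2.circle(im,tuple(int(round(v)) for v in p),2,(0,255,0),-1)
cv2.imwrite("pics/w1.png",im[:,:,::-1])
E
```

```text
[0.5657 0.0989 0.342 ] [[ 0.9599 -0.016  -0.2799]
 [ 0.28    0.0039  0.96  ]
 [-0.0143 -0.9999  0.0082]]
0.115 [0.5887 0.0649 0.1387] [329.5128 192.6895]
0.142 [0.5841 0.0797 0.1608] [329.7104 184.8109]
0.165 [0.5801 0.0923 0.1796] [329.9006 177.1936]
```

View pics/w1.png

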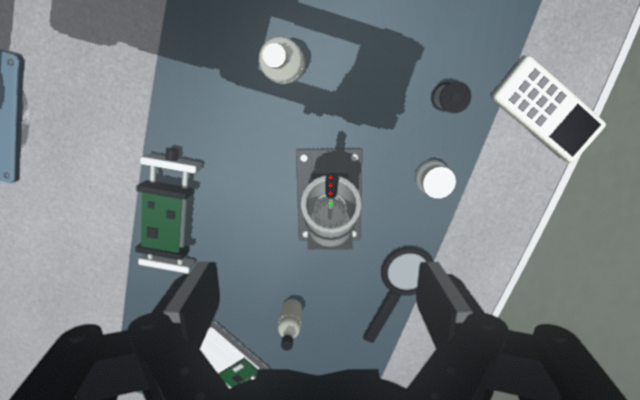

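Request:
{"fn": "move_arm", "kwargs": {"plan": [{"claw": 0, "translation": [0.03, -0.03, -0.1], "roll": 0}, {"claw": 0, "translation": [0.02, -0.02, -0.13], "roll": 0}, {"claw": 0, "translation": [0.01, -0.01, -0.13], "roll": 0}, {"claw": 0, "translation": [0, 0, -0.13], "roll": 0}, {"claw": 0, "translation": [0, 0, 0], "roll": 0}]}}

```text
time_s: 2.4
tool_pos: [0.5806, 0.0852, 0.1926]
tool_rot: [[0.959, -0.013, -0.283], [0.283, 0.007, 0.959], [-0.011, -1.0, 0.01]]
contact_force: [-0.0, 0.3, -0.3]
finger_gap: 0.0856
```

Request:
{"fn": "move_arm", "kwargs": {"plan": [{"claw": 0, "translation": [0.01, -0.018, -0.09], "roll": 0.002}, {"claw": 0, "translation": [0, 0, -0.08], "roll": 0.001}, {"claw": 0.3, "translation": [0, 0, 0], "roll": 0}, {"claw": 0.5, "translation": [0, 0, 0], "roll": 0}, {"claw": 0.6, "translation": [0, 0, 0], "roll": 0}, {"claw": 0.6, "translation": [0, 0, 0], "roll": 0}]}}

```text
time_s: 3.0
tool_pos: [0.587, 0.0847, 0.153]
tool_rot: [[0.952, 0.001, -0.307], [0.307, 0.007, 0.952], [0.003, -1.0, 0.007]]
contact_force: [1.0, 0.0, 0.4]
finger_gap: 0.0343
```

```bash
python3 - <<'E'
from h import *
im=imaging.capture("wrist")
cv2.imwrite("pics/w2.png",im[:,:,::-1]);
E
```

```text
(no output)
```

View pics/w2.png

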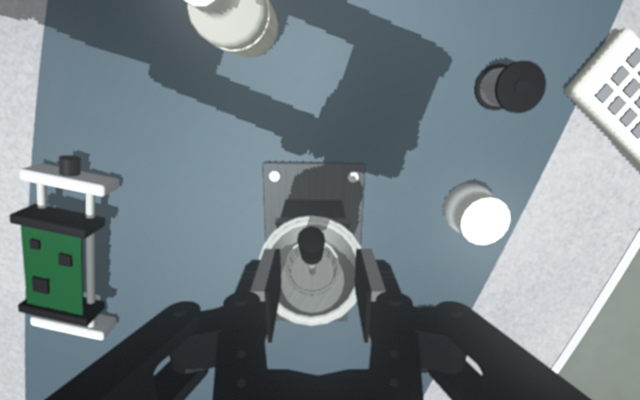

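Request:
{"fn": "move_arm", "kwargs": {"plan": [{"claw": 0.6, "translation": [-0.01, -0.016, -0.04], "roll": 0}, {"claw": 0.6, "translation": [0, 0, 0], "roll": 0}]}}

```text
time_s: 3.25
tool_pos: [0.5848, 0.0796, 0.142]
tool_rot: [[0.952, 0.004, -0.307], [0.307, 0.007, 0.952], [0.006, -1.0, 0.005]]
contact_force: [-0.6, 0.7, -0.7]
finger_gap: 0.0339
```

Request:
{"fn": "move_arm", "kwargs": {"plan": [{"claw": 1, "translation": [0, 0, 0], "roll": 0}, {"claw": 1, "translation": [0, 0, 0], "roll": 0}, {"claw": 1, "translation": [0, 0, 0], "roll": 0}, {"claw": 1, "translation": [0, 0, 0], "roll": 0}]}}

```text
time_s: 3.65
tool_pos: [0.5847, 0.0789, 0.1419]
tool_rot: [[0.952, 0.004, -0.306], [0.306, 0.007, 0.952], [0.006, -1.0, 0.005]]
contact_force: [0.5, -0.2, -0.2]
finger_gap: -0.0002
```

```bash
python3 - <<'E'
from h import *
im=imaging.capture("wrist")
cv2.imwrite("pics/w3.png",im[:,:,::-1]);
im=imaging.capture("scene");cv2.imwrite("pics/s3.png",cv2.resize(im[140:280,260:400,::-1],None,fx=4,fy=4,interpolation=cv2.INTER_CUBIC))
E
```

```text
(no output)
```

View pics/w3.png

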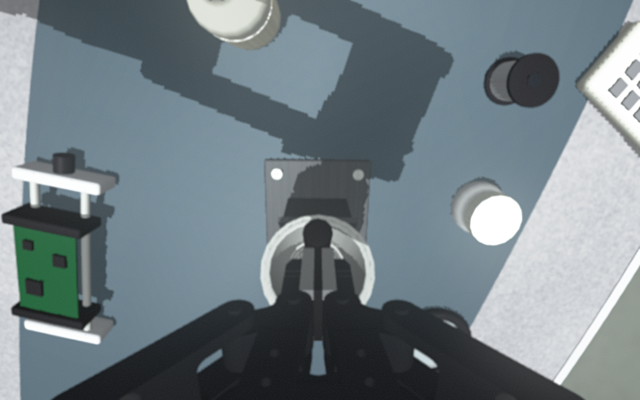

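View pics/s3.png

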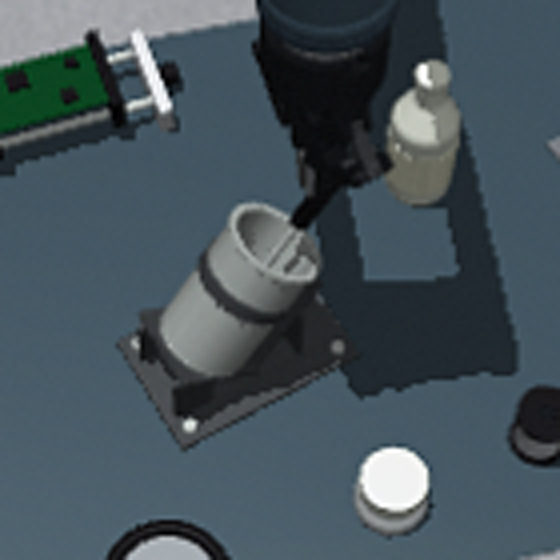

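```bash
python3 - <<'E'
from h import *
np.set_printoptions(precision=4,suppress=True)
s=robot.get_state();p=np.array(s["tool_pos"]);R=np.array(s["tool_rot"])
i=imaging.camera_info("wrist")
print("tcp",proj("wrist",p,i),"grasp",proj("wrist",p-.0187*R[:,1],i))
a=np.array([-.172,.547,.819]);base=np.array([.6085,.002,.0445])
for d in (.055,.115,.142,.165): print(d,proj("wrist",base+d*a,i),proj("scene",base+d*a))
print(proj("scene",p),proj("scene",p-.0187*R[:,1]))
E
```

```text
tcp [315.9023 233.163 ] grasp [315.7187 247.8371]
0.055 [315.0591 265.4628] [322.3826 211.063 ]
0.115 [315.106  253.9464] [333.4352 196.3975]
0.142 [315.1373 246.3233] [338.623 189.511]
0.165 [315.1723 237.8241] [343.1514 183.4985]
[338.1773 193.5   ] [338.3808 189.7831]
```

```bash
python3 - <<'E'
from h import *
w=cv2.imread("pics/w3.png");cv2.imwrite("pics/w3c.png",cv2.resize(w[190:330,250:390],None,fx=5,fy=4,interpolation=cv2.INTER_CUBIC))
im=imaging.capture("scene");cv2.imwrite("pics/s3c.png",cv2.resize(im[160:220,300:380,::-1],None,fx=9,fy=9,interpolation=cv2.INTER_CUBIC))
print(robot.get_state()["finger_gap"])
E
```

```text
-9.98592277636469e-05
```

View pics/w3c.png

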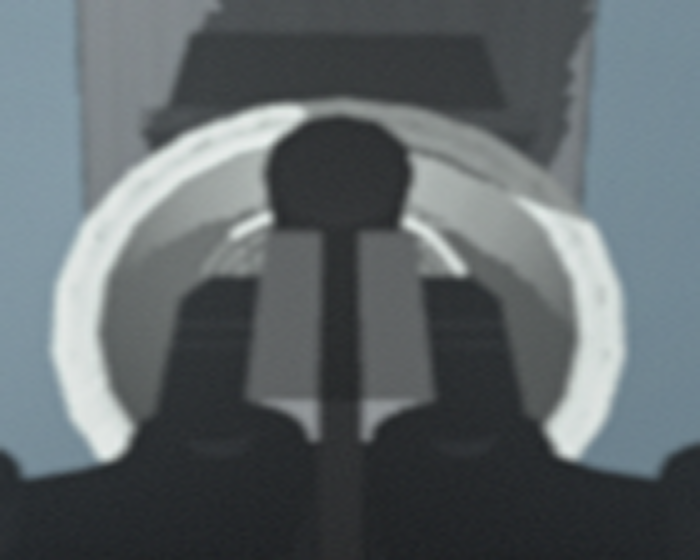

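View pics/s3c.png

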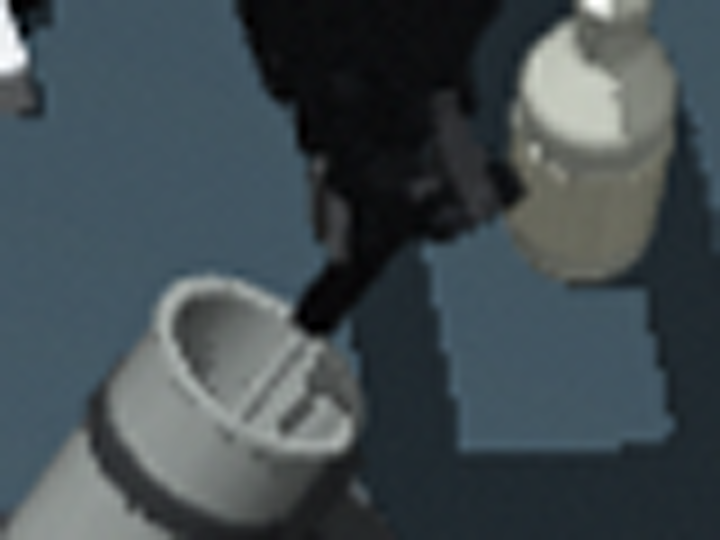

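```bash
python3 - <<'E'
from h import *
np.set_printoptions(precision=4,suppress=True)
s=robot.get_state();p=np.array(s["tool_pos"]);R=np.array(s["tool_rot"])
i=imaging.camera_info("wrist");print(i["xyz"]-p, R.T@(i["xyz"]-p)); print(R.T@np.array(i["rotation"]))
for b in (0,.011):
  for d in (0,.01,.02,.03,.04,.05,.06):
    c=p-d*R[:,1]+b*R[:,2]
    print(b,d,proj("wrist",c+.009*R[:,0],i),proj("wrist",c-.009*R[:,0],i),proj("scene",c))
E
```

```text
[-0.0238  0.0742  0.1803] [ 0.0011 -0.1799  0.0789]
[[ 1.      0.0005  0.0008]
 [ 0.0006  0.3073 -0.9516]
 [-0.0008  0.9516  0.3073]]
0 0 [331.8898 233.1635] [300.0119 233.1759] [338.1865 193.5019]
0 0.01 [332.6078 240.6634] [299.1088 240.6753] [338.2947 191.5274]
0 0.02 [333.4016 248.9634] [298.1104 248.9745] [338.4044 189.5224]
0 0.03 [334.2838 258.1967] [297.001  258.2067] [338.5158 187.486 ]
0 0.04 [335.2695 268.527 ] [295.7612 268.5354] [338.6288 185.4176]
0 0.05 [336.3778 280.1577] [294.3672 280.1639] [338.7435 183.3165]
0 0.06 [337.6324 293.3447] [292.7892 293.3477] [338.8599 181.1819]
0.011 0 [332.1344 214.9219] [299.6796 214.9369] [341.6304 191.6933]
0.011 0.01 [332.8809 221.6225] [298.7395 221.6373] [341.7646 189.7102]
0.011 0.02 [333.7084 229.0561] [297.6975 229.0704] [341.9008 187.6964]
0.011 0.03 [334.6306 237.3484] [296.5362 237.362 ] [342.039  185.6514]
0.011 0.04 [335.6644 246.6551] [295.2342 246.6675] [342.1792 183.5743]
0.011 0.05 [336.8312 257.1712] [293.7649 257.182 ] [342.3215 181.4645]
0.011 0.06 [338.1579 269.1444] [292.0943 269.1527] [342.4659 179.3211]
```

Request:
{"fn": "move_arm", "kwargs": {"plan": [{"claw": 0.6, "translation": [0, 0, 0.01], "roll": 0}, {"claw": 0.6, "translation": [0, 0, 0], "roll": 0}, {"claw": 0.6, "translation": [0, 0.01, 0], "roll": 0}, {"claw": 0.6, "translation": [0, 0, -0.04], "roll": 0}, {"claw": 0.6, "translation": [0, 0, -0.03], "roll": 0}, {"claw": 0.6, "translation": [0, 0, 0], "roll": 0}]}}

```text
time_s: 4.4
tool_pos: [0.5843, 0.0827, 0.1221]
tool_rot: [[0.952, 0.003, -0.306], [0.306, 0.007, 0.952], [0.005, -1.0, 0.006]]
contact_force: [-0.1, -0.3, -0.3]
finger_gap: 0.0342
```

```bash
python3 - <<'E'
from h import *
im=imaging.capture("wrist")
cv2.imwrite("pics/w4.png",im[:,:,::-1]);
im=imaging.capture("scene");cv2.imwrite("pics/s4.png",cv2.resize(im[160:220,300:380,::-1],None,fx=9,fy=9,interpolation=cv2.INTER_CUBIC))
E
```

```text
(no output)
```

View pics/w4.png

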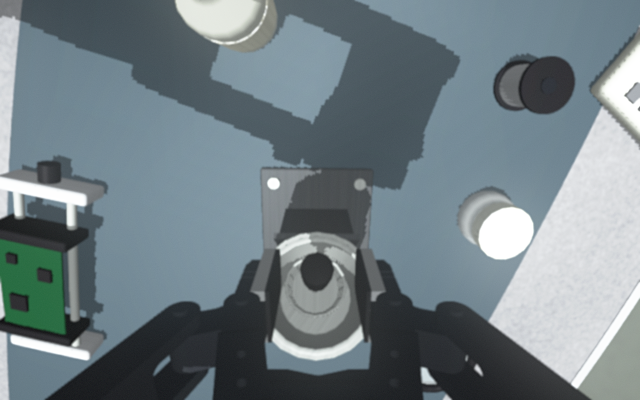

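View pics/s4.png

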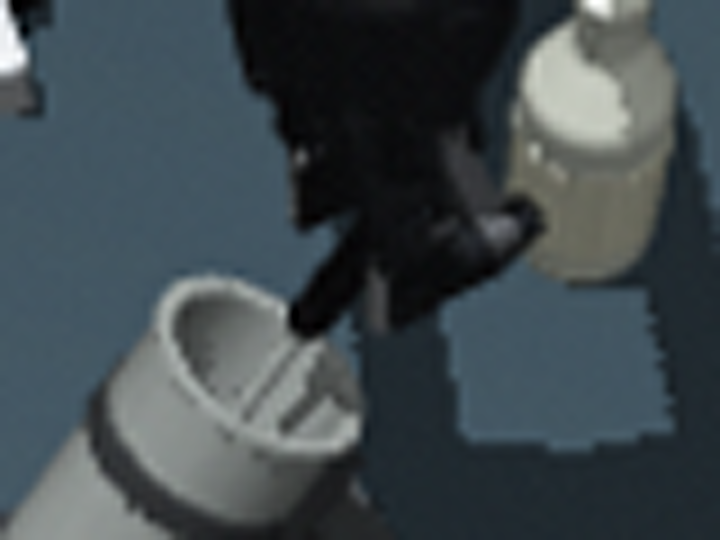

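Request:
{"fn": "move_arm", "kwargs": {"plan": [{"claw": 0.6, "translation": [0, 0, -0.05], "roll": 0}, {"claw": 0.6, "translation": [0, 0, 0], "roll": 0}, {"claw": 0.7, "translation": [0, 0, 0], "roll": 0}, {"claw": 0.8, "translation": [0, 0, 0], "roll": 0}, {"claw": 0.8, "translation": [0, 0, 0], "roll": 0}]}}

```text
time_s: 5.0
tool_pos: [0.5864, 0.0825, 0.1101]
tool_rot: [[0.952, 0.008, -0.306], [0.306, 0.007, 0.952], [0.009, -1.0, 0.004]]
contact_force: [-1.1, 0.2, -0.6]
finger_gap: 0.0172
```

```bash
python3 - <<'E'
from h import *
im=imaging.capture("wrist")
cv2.imwrite("pics/w5.png",im[:,:,::-1]);
E
```

```text
(no output)
```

View pics/w5.png

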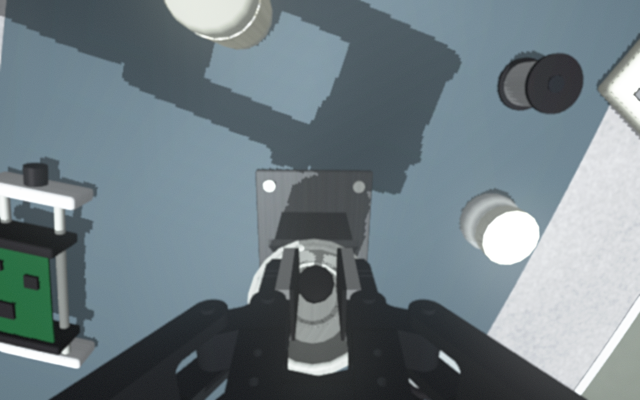

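Request:
{"fn": "move_arm", "kwargs": {"plan": [{"claw": 0.85, "translation": [0, 0, 0], "roll": 0}, {"claw": 0.9, "translation": [0, 0, 0], "roll": 0}, {"claw": 1, "translation": [0, 0, 0], "roll": 0}, {"claw": 1, "translation": [0, 0, 0], "roll": 0}]}}

```text
time_s: 5.45
tool_pos: [0.5864, 0.0821, 0.1105]
tool_rot: [[0.952, 0.008, -0.306], [0.306, 0.006, 0.952], [0.01, -1.0, 0.004]]
contact_force: [-0.1, -0.3, -1.3]
finger_gap: 0.0123
```

```bash
python3 - <<'E'
from h import *
print(plane("top",(244,229),.14),plane("top",(379,195),.1))
E
```

```text
[0.49248787 0.1811148  0.14      ] [ 0.58589106 -0.16795362  0.1       ]
```

Request:
{"fn": "move_arm", "kwargs": {"plan": [{"claw": 1, "translation": [-0.01, 0.033, 0.05], "roll": 0}, {"claw": 1, "translation": [-0.018, 0.055, 0.082], "roll": 0}, {"claw": 1, "translation": [-0.018, 0.055, 0.082], "roll": 0}, {"claw": 1, "translation": [-0.018, 0.055, 0.082], "roll": 0}]}}

```text
time_s: 5.85
tool_pos: [0.5646, 0.1397, 0.1969]
tool_rot: [[0.953, -0.001, -0.302], [0.302, 0.004, 0.953], [0.0, -1.0, 0.004]]
contact_force: [-0.4, -0.0, -0.1]
finger_gap: 0.0125
```

Request:
{"fn": "move_arm", "kwargs": {"plan": [{"claw": 1, "translation": [-0.01, 0.035, 0.082], "roll": 0}, {"claw": 1, "translation": [0, 0, 0.1], "roll": 0}, {"claw": 1, "translation": [0, 0, 0.1], "roll": 0}, {"claw": 1, "translation": [0, 0, 0], "roll": 0}]}}

```text
time_s: 6.25
tool_pos: [0.5613, 0.1544, 0.2886]
tool_rot: [[0.952, 0.005, -0.306], [0.306, 0.007, 0.952], [0.007, -1.0, 0.005]]
contact_force: [0.3, 0.5, -0.8]
finger_gap: 0.0122
```

```bash
python3 - <<'E'
from h import *
im=imaging.capture("scene");cv2.imwrite("pics/s6.png",cv2.resize(im[90:250,270:430,::-1],None,fx=3.5,fy=3.5,interpolation=cv2.INTER_CUBIC))
E
```

```text
(no output)
```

View pics/s6.png

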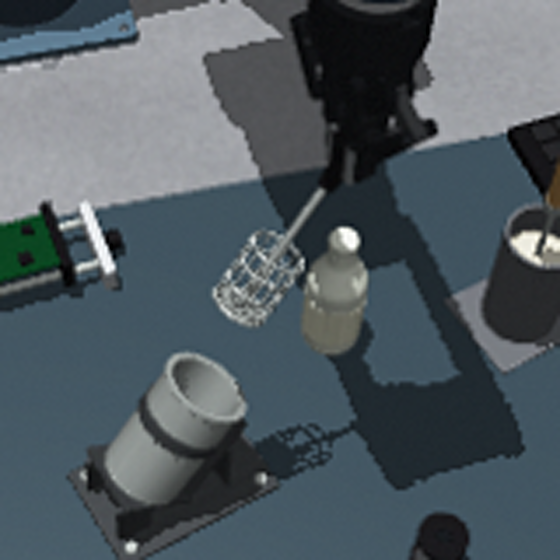

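Request:
{"fn": "move_arm", "kwargs": {"plan": [{"claw": 1, "translation": [0.02, -0.045, -0.1], "roll": 0}, {"claw": 1, "translation": [0.005, -0.01, -0.12], "roll": 0}, {"claw": 1, "translation": [0, 0, -0.05], "roll": 0}, {"claw": 1, "translation": [0, 0, 0], "roll": 0}]}}

```text
time_s: 6.7
tool_pos: [0.5655, 0.1372, 0.198]
tool_rot: [[0.952, -0.003, -0.306], [0.306, 0.007, 0.952], [-0.001, -1.0, 0.007]]
contact_force: [-0.1, 0.1, -0.9]
finger_gap: 0.0126
```

Request:
{"fn": "move_arm", "kwargs": {"plan": [{"claw": 1, "translation": [0.022, -0.025, 0], "roll": 0}, {"claw": 1, "translation": [0.012, -0.036, -0.055], "roll": 0}, {"claw": 1, "translation": [0.004, -0.015, -0.02], "roll": 0}, {"claw": 1, "translation": [0, 0, 0], "roll": 0}]}}

```text
time_s: 7.1
tool_pos: [0.5785, 0.1128, 0.1752]
tool_rot: [[0.952, -0.003, -0.306], [0.306, 0.007, 0.952], [-0.001, -1.0, 0.007]]
contact_force: [0.3, -0.4, -1.3]
finger_gap: 0.0127
```

```bash
python3 - <<'E'
from h import *
im=imaging.capture("scene");cv2.imwrite("pics/s7.png",cv2.resize(im[110:240,270:400,::-1],None,fx=4,fy=4,interpolation=cv2.INTER_CUBIC))
E
```

```text
(no output)
```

View pics/s7.png

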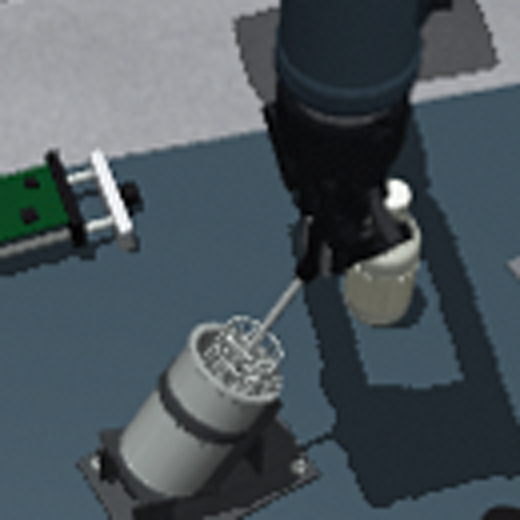

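Request:
{"fn": "move_arm", "kwargs": {"plan": [{"claw": 1, "translation": [0.013, -0.04, 0.045], "roll": 0}, {"claw": 1, "translation": [0.015, -0.046, 0.035], "roll": 0}, {"claw": 1, "translation": [0.016, -0.051, 0.028], "roll": 0}]}}

```text
time_s: 7.45
tool_pos: [0.5886, 0.0749, 0.2081]
tool_rot: [[0.951, -0.01, -0.31], [0.31, 0.012, 0.951], [-0.006, -1.0, 0.015]]
contact_force: [-0.4, 1.6, -4.7]
finger_gap: 0.0123
```

```bash
python3 - <<'E'
from h import *
im=imaging.capture("scene");cv2.imwrite("pics/s8.png",cv2.resize(im[110:240,270:400,::-1],None,fx=4,fy=4,interpolation=cv2.INTER_CUBIC))
E
```

```text
(no output)
```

View pics/s8.png

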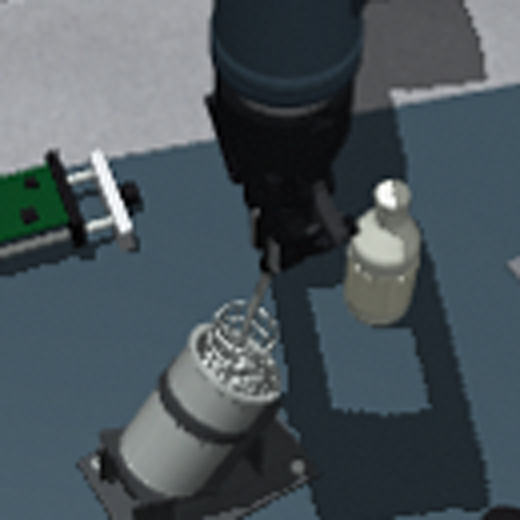

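Request:
{"fn": "move_arm", "kwargs": {"plan": [{"claw": 1, "translation": [0.016, -0.05, 0.02], "roll": 0}, {"claw": 1, "translation": [0.014, -0.045, 0.018], "roll": 0}, {"claw": 1, "translation": [0.005, -0.015, 0.005], "roll": 0}, {"claw": 1, "translation": [0, 0, 0], "roll": 0}]}}

```text
time_s: 7.9
tool_pos: [0.602, 0.037, 0.2253]
tool_rot: [[0.952, -0.005, -0.306], [0.306, 0.012, 0.952], [-0.001, -1.0, 0.013]]
contact_force: [-2.2, 2.4, -2.6]
finger_gap: 0.0125
```

```bash
python3 - <<'E'
from h import *
im=imaging.capture("scene");cv2.imwrite("pics/s9.png",cv2.resize(im[110:240,270:400,::-1],None,fx=4,fy=4,interpolation=cv2.INTER_CUBIC))
E
```

```text
(no output)
```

View pics/s9.png

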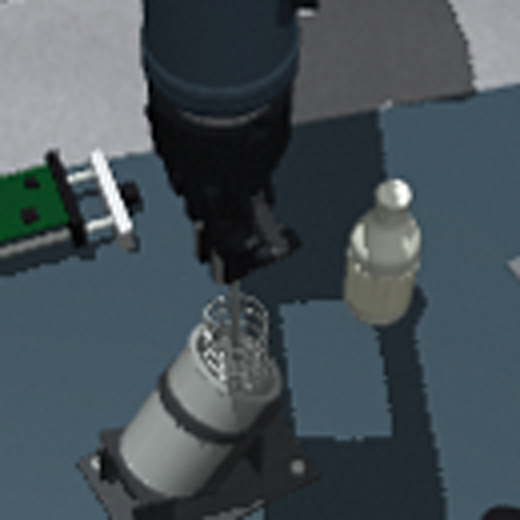

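Request:
{"fn": "move_arm", "kwargs": {"plan": [{"claw": 1, "translation": [0, 0.005, 0.06], "roll": 0}, {"claw": 1, "translation": [0, 0, 0.12], "roll": 0}, {"claw": 1, "translation": [0, 0, 0.12], "roll": 0}, {"claw": 1, "translation": [0, 0, 0], "roll": 0}]}}

```text
time_s: 8.35
tool_pos: [0.6027, 0.0366, 0.3174]
tool_rot: [[0.952, -0.002, -0.306], [0.306, 0.005, 0.952], [-0.0, -1.0, 0.006]]
contact_force: [0.7, 0.1, -1.0]
finger_gap: 0.0123
```

```bash
python3 - <<'E'
from h import *
s=robot.get_state();p=np.array(s["tool_pos"]);print(p,s["qpos"],s["contact_force"])
im=imaging.capture("scene");c=im[80:230,270:390].copy()
g=p+[0,0,.056]
for d in (0,.05,.1,.149):
    q=proj("scene",g-[0,0,d]);print(d,q, proj("top",g-[0,0,d])); 
    cv2.circle(c,(int(round(q[0]-270)),int(round(q[1]-80))),0,(255,0,0),-1)
cv2.imwrite("pics/s10.png",cv2.resize(c[:,:,::-1],None,fx=4,fy=4,interpolation=cv2.INTER_CUBIC))
im=imaging.capture("wrist");cv2.imwrite("pics/w10.png",im[:,:,::-1])
E
```

```text
[0.60274614 0.03656403 0.31741032] [-0.12737035  0.31306799  1.16526954  0.0052069   1.66581443 -0.43761474] [ 0.72521327  0.10587715 -1.03874887]
0 [325.2614441 148.4380107] [299.7102564  170.70052691]
0.05 [325.05345029 161.9454825 ] [300.32687906 174.79655408]
0.1 [324.86180579 174.30519035] [300.8659193  178.37668279]
0.149 [324.6881709  185.43391688] [301.33219191 181.47310442]
```

View pics/s10.png

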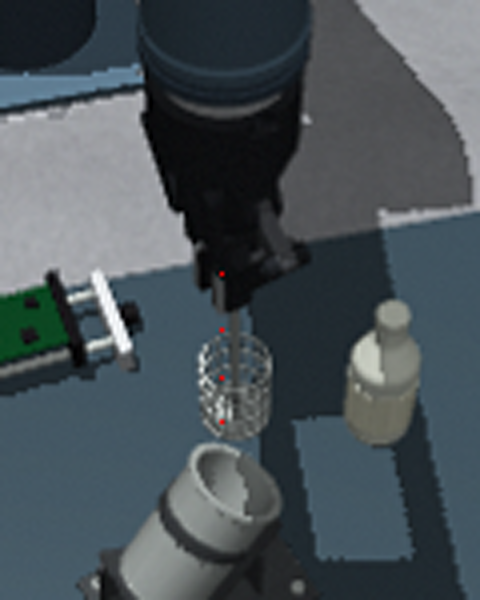

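View pics/w10.png

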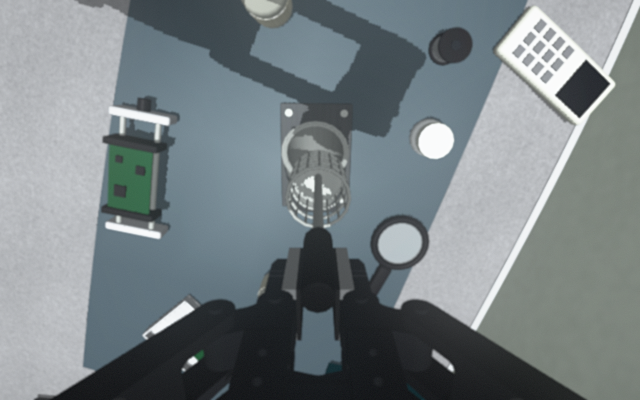

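Request:
{"fn": "move_arm", "kwargs": {"plan": [{"claw": 1, "translation": [-0.02, -0.06, 0], "roll": 0}, {"claw": 1, "translation": [-0.04, -0.11, 0], "roll": 0}, {"claw": 1, "translation": [-0.047, -0.138, 0], "roll": 0}, {"claw": 1, "translation": [-0.047, -0.138, 0], "roll": 0}, {"claw": 1, "translation": [-0.047, -0.138, 0], "roll": 0}, {"claw": 1, "translation": [-0.047, -0.138, 0], "roll": 0}, {"claw": 1, "translation": [-0.047, -0.138, 0], "roll": 0}, {"claw": 1, "translation": [-0.047, -0.138, 0], "roll": 0}, {"claw": 1, "translation": [-0.04, -0.11, 0], "roll": 0}, {"claw": 1, "translation": [-0.02, -0.05, 0], "roll": 0}]}}

```text
time_s: 9.45
tool_pos: [0.4689, -0.3187, 0.2922]
tool_rot: [[0.949, -0.033, -0.313], [0.313, 0.012, 0.95], [-0.027, -0.999, 0.021]]
contact_force: [-0.0, 0.3, -1.9]
finger_gap: 0.0124
```

Request:
{"fn": "move_arm", "kwargs": {"plan": [{"claw": 1, "translation": [0.01, -0.03, 0], "roll": 0}, {"claw": 1, "translation": [0.01, -0.02, -0.03], "roll": 0}, {"claw": 1, "translation": [0, 0, 0], "roll": 0}]}}

```text
time_s: 9.75
tool_pos: [0.4733, -0.3358, 0.2778]
tool_rot: [[0.95, -0.038, -0.309], [0.31, 0.015, 0.951], [-0.031, -0.999, 0.026]]
contact_force: [-0.3, 0.8, -1.4]
finger_gap: 0.0118
```

```bash
python3 - <<'E'
from h import *
s=robot.get_state();p=np.array(s["tool_pos"]);print(p,s["tool_rot"])
i=imaging.capture("scene");c=i[90:270,110:270].copy()
g=p+[0,0,.056]
for d in (0,.05,.1,.149):
    q=proj("scene",g-[0,0,d]);print(d,q); 
    cv2.circle(c,(int(round(q[0]-110)),int(round(q[1]-90))),0,(255,0,0),-1)
cv2.imwrite("pics/s11.png",cv2.resize(c[:,:,::-1],None,fx=3.3,fy=3.3,interpolation=cv2.INTER_CUBIC))
i=imaging.capture("top");cv2.imwrite("pics/t11.png",cv2.resize(i[150:300,360:510,::-1],None,fx=4,fy=4,interpolation=cv2.INTER_CUBIC))
im=imaging.capture("wrist");cv2.imwrite("pics/w11.png",im[:,:,::-1])
E
```

```text
[ 0.47331409 -0.33582083  0.27783296] [[ 0.95029413 -0.03770578 -0.30906204]
 [ 0.30979313  0.01524856  0.9506817 ]
 [-0.03113345 -0.99917254  0.02617161]]
0 [158.34918931 146.23335824]
0.05 [164.95300536 158.84598778]
0.1 [171.07355682 170.47830672]
0.149 [176.64812946 181.02640157]
```

View pics/s11.png

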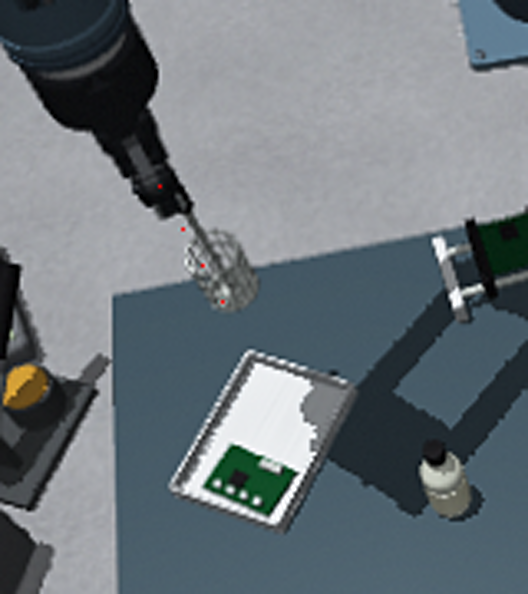

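View pics/w11.png

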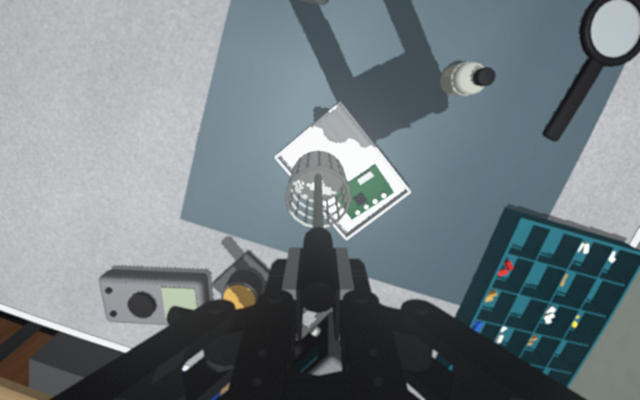

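View pics/t11.png

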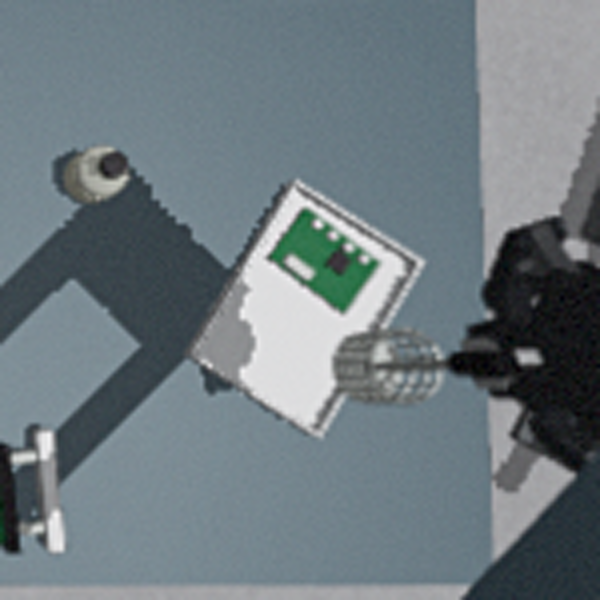

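```bash
python3 - <<'E'
from h import *
t=lambda *p:c2(p,(360,150),4); s=lambda *p:c2(p,(110,90),3.3)
b=tri(t(356,365),s(236,297));r=tri(t(420,365),s(213,246));print(b,r)
v=r[0]-b[0];print(v,np.degrees(np.arctan2(v[:2],v[2])))
print(tri(t(455,362),s(186,205)))
E
```

```text
(array([ 0.46688599, -0.32424745,  0.17757728]), np.float64(0.002245133517511498)) (array([ 0.46983268, -0.3253688 ,  0.25453731]), np.float64(0.007712933185335549))
[ 0.00294669 -0.00112135  0.07696003] [ 2.19270373 -0.83477461]
(array([ 0.47182739, -0.32559854,  0.30715761]), np.float64(0.00045683469736722374))
```

Request:
{"fn": "move_arm", "kwargs": {"plan": [{"claw": 1, "translation": [0.025, -0.016, -0.06], "roll": 0}, {"claw": 1, "translation": [0, 0, -0.12], "roll": 0}, {"claw": 1, "translation": [0, 0, -0.13], "roll": 0}, {"claw": 1, "translation": [0, 0, -0.1], "roll": 0}, {"claw": 1, "translation": [0, 0, -0.05], "roll": 0}, {"claw": 1, "translation": [0, 0, 0], "roll": 0}]}}

```text
time_s: 10.5
tool_pos: [0.4862, -0.3344, 0.143]
tool_rot: [[0.947, -0.027, -0.32], [0.32, 0.006, 0.947], [-0.024, -1.0, 0.014]]
contact_force: [-1.1, 0.7, -0.9]
finger_gap: 0.0122
```

```bash
python3 - <<'E'
from h import *
s=robot.get_state();p=np.array(s["tool_pos"]);print(p,s["tool_rot"])
i=imaging.capture("scene");cv2.imwrite("pics/s12.png",cv2.resize(i[130:260,130:260,::-1],None,fx=4,fy=4,interpolation=cv2.INTER_CUBIC))
i=imaging.capture("top");cv2.imwrite("pics/t12.png",cv2.resize(i[170:290,380:500,::-1],None,fx=4,fy=4,interpolation=cv2.INTER_CUBIC))
E
```

```text
[ 0.48622272 -0.33442389  0.14301678] [[ 0.94698831 -0.02718009 -0.32011619]
 [ 0.3203824   0.005963    0.94726953]
 [-0.02383802 -0.99961277  0.01435492]]
```

View pics/s12.png

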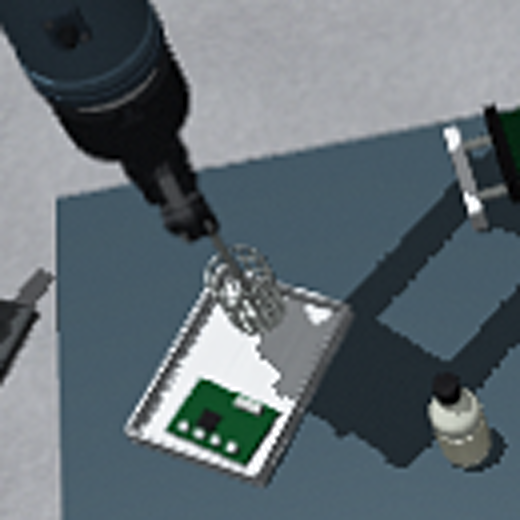

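View pics/t12.png

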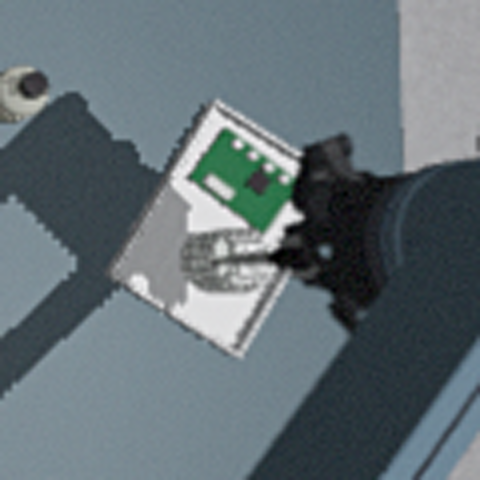

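Request:
{"fn": "move_arm", "kwargs": {"plan": [{"claw": 1, "translation": [0, 0, -0.07], "roll": 0}, {"claw": 1, "translation": [0, 0, -0.06], "roll": 0}, {"claw": 1, "translation": [0, 0, 0], "roll": 0}]}}

```text
time_s: 10.9
tool_pos: [0.4913, -0.338, 0.1125]
tool_rot: [[0.947, -0.015, -0.322], [0.322, -0.006, 0.947], [-0.017, -1.0, -0.001]]
contact_force: [-0.1, 0.1, -1.0]
finger_gap: 0.0124
```

Request:
{"fn": "move_arm", "kwargs": {"plan": [{"claw": 1, "translation": [-0.025, 0.012, -0.02], "roll": 0}, {"claw": 1, "translation": [0, 0, -0.015], "roll": 0}, {"claw": 1, "translation": [0, 0, 0], "roll": 0}]}}

```text
time_s: 11.2
tool_pos: [0.4853, -0.3357, 0.106]
tool_rot: [[0.947, -0.01, -0.322], [0.322, -0.011, 0.947], [-0.013, -1.0, -0.007]]
contact_force: [-0.1, 0.5, -0.9]
finger_gap: 0.0128
```

```bash
python3 - <<'E'
from h import *
s=robot.get_state();p=np.array(s["tool_pos"]);print(p,s["contact_force"])
i=imaging.capture("scene");cv2.imwrite("pics/s13.png",cv2.resize(i[170:260,150:240,::-1],None,fx=6,fy=6,interpolation=cv2.INTER_CUBIC))
i=imaging.capture("top");cv2.imwrite("pics/t13.png",cv2.resize(i[185:265,395:475,::-1],None,fx=6,fy=6,interpolation=cv2.INTER_CUBIC))
E
```

```text
[ 0.48529771 -0.33566294  0.10600365] [-0.07324551  0.48629017 -0.92667632]
```

View pics/s13.png

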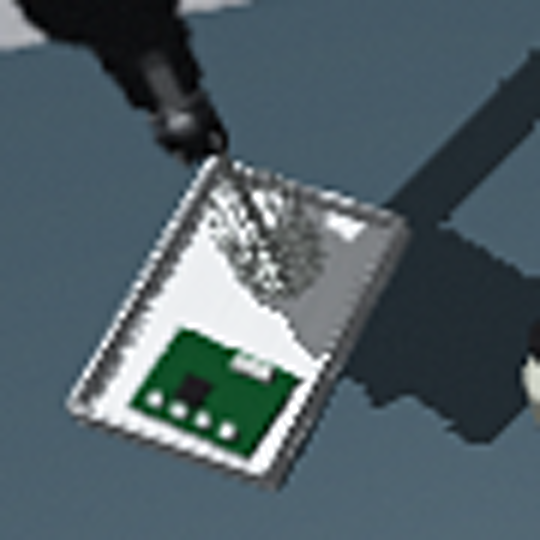

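View pics/t13.png

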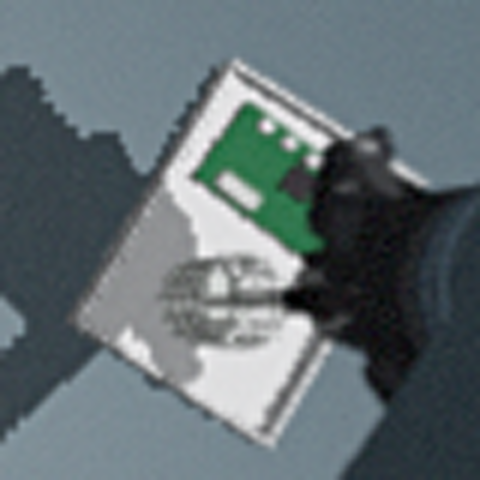

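Request:
{"fn": "move_arm", "kwargs": {"plan": [{"claw": 1, "translation": [0, 0, -0.015], "roll": 0}, {"claw": 1, "translation": [0, 0, -0.015], "roll": 0}, {"claw": 1, "translation": [0, 0, 0], "roll": 0}]}}

```text
time_s: 11.6
tool_pos: [0.486, -0.3364, 0.0975]
tool_rot: [[0.947, -0.009, -0.322], [0.322, -0.012, 0.947], [-0.012, -1.0, -0.009]]
contact_force: [-1.0, 0.5, -0.3]
finger_gap: 0.0123
```

Request:
{"fn": "move_arm", "kwargs": {"plan": [{"claw": 1, "translation": [0, 0, -0.015], "roll": 0}, {"claw": 1, "translation": [0, 0, 0], "roll": 0}]}}

```text
time_s: 11.8
tool_pos: [0.4866, -0.3371, 0.0935]
tool_rot: [[0.947, -0.008, -0.322], [0.322, -0.014, 0.947], [-0.012, -1.0, -0.011]]
contact_force: [-0.1, -0.1, -0.0]
finger_gap: 0.0124
```

Request:
{"fn": "move_arm", "kwargs": {"plan": [{"claw": 1, "translation": [-0.003, 0.002, -0.012], "roll": 0}, {"claw": 1, "translation": [0, 0, 0], "roll": 0}]}}

```text
time_s: 12.0
tool_pos: [0.4874, -0.3386, 0.0944]
tool_rot: [[0.947, -0.003, -0.322], [0.322, -0.019, 0.946], [-0.009, -1.0, -0.017]]
contact_force: [-0.4, 0.5, -1.2]
finger_gap: 0.0124
```

Request:
{"fn": "move_arm", "kwargs": {"plan": [{"claw": 1, "translation": [-0.003, 0.004, -0.018], "roll": 0}]}}

```text
time_s: 12.1
tool_pos: [0.4884, -0.3401, 0.0933]
tool_rot: [[0.947, 0.002, -0.323], [0.322, -0.026, 0.946], [-0.007, -1.0, -0.025]]
contact_force: [-6.1, 2.0, 45.9]
finger_gap: 0.0121
```

```bash
python3 - <<'E'
from h import *
s=robot.get_state();p=np.array(s["tool_pos"]);print(p,s["contact_force"],s["qpos"],s["tool_rot"][:,1] if hasattr(s["tool_rot"],'shape') else 0)
i=imaging.capture("scene");cv2.imwrite("pics/s14.png",cv2.resize(i[170:260,150:240,::-1],None,fx=6,fy=6,interpolation=cv2.INTER_CUBIC))
i=imaging.capture("wrist");cv2.imwrite("pics/w14.png",i[:,:,::-1])
E
```

```text
[ 0.48842697 -0.34007062  0.09325164] [-6.10155616  1.97252855 45.90311831] [-0.78419161  0.40958895  1.57583991 -0.01856163  1.13687402 -1.10498807] [ 0.00180649 -0.02558943 -0.9996709 ]
```

View pics/s14.png

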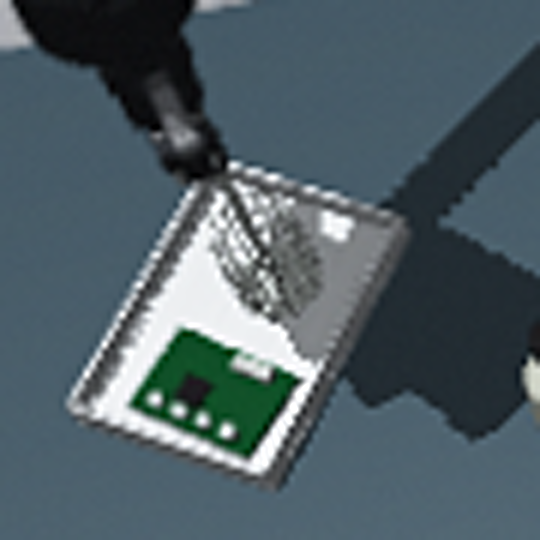

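View pics/w14.png

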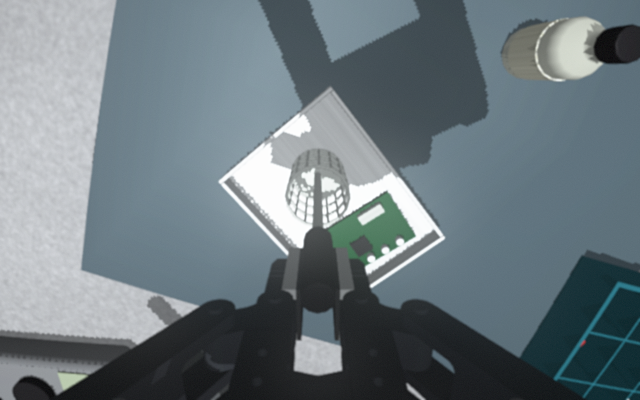

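Request:
{"fn": "move_arm", "kwargs": {"plan": [{"claw": 1, "translation": [-0.002, 0.003, 0.008], "roll": 0}, {"claw": 1, "translation": [0, 0, 0], "roll": 0}]}}

```text
time_s: 12.4
tool_pos: [0.488, -0.3392, 0.0967]
tool_rot: [[0.947, 0.003, -0.322], [0.322, -0.027, 0.946], [-0.005, -1.0, -0.027]]
contact_force: [0.3, 0.4, -1.1]
finger_gap: 0.0124
```

Request:
{"fn": "move_arm", "kwargs": {"plan": [{"claw": 1, "translation": [0, 0, -0.01], "roll": 0}]}}

```text
time_s: 12.5
tool_pos: [0.488, -0.3392, 0.0934]
tool_rot: [[0.947, 0.003, -0.322], [0.322, -0.027, 0.946], [-0.006, -1.0, -0.027]]
contact_force: [-3.7, -2.3, 37.4]
finger_gap: 0.0125
```

Request:
{"fn": "move_arm", "kwargs": {"plan": [{"claw": 0.9, "translation": [0, 0, 0.003], "roll": 0}, {"claw": 0.83, "translation": [0, 0, 0], "roll": 0}, {"claw": 0.8, "translation": [0, 0, 0], "roll": 0}, {"claw": 0.75, "translation": [0, 0, 0], "roll": 0}, {"claw": 0.7, "translation": [0, 0, 0], "roll": 0}]}}

```text
time_s: 13.0
tool_pos: [0.4868, -0.3379, 0.0906]
tool_rot: [[0.947, -0.0, -0.322], [0.322, -0.023, 0.946], [-0.008, -1.0, -0.021]]
contact_force: [-0.1, -0.6, 0.4]
finger_gap: 0.0258
```

```bash
python3 - <<'E'
from h import *
i=imaging.capture("wrist");cv2.imwrite("pics/w15.png",i[:,:,::-1])
i=imaging.capture("scene");cv2.imwrite("pics/s15.png",cv2.resize(i[170:260,150:240,::-1],None,fx=6,fy=6,interpolation=cv2.INTER_CUBIC))
E
```

```text
(no output)
```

View pics/w15.png

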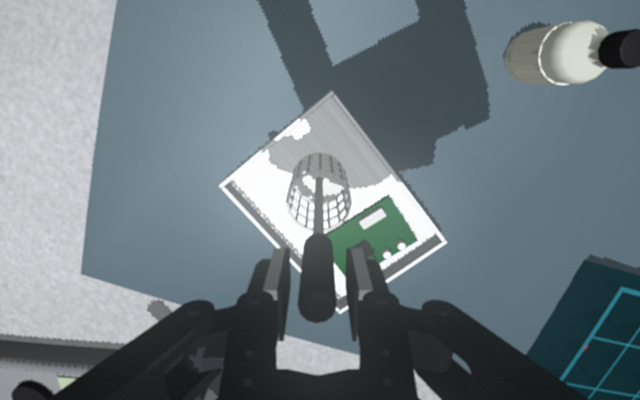

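View pics/s15.png

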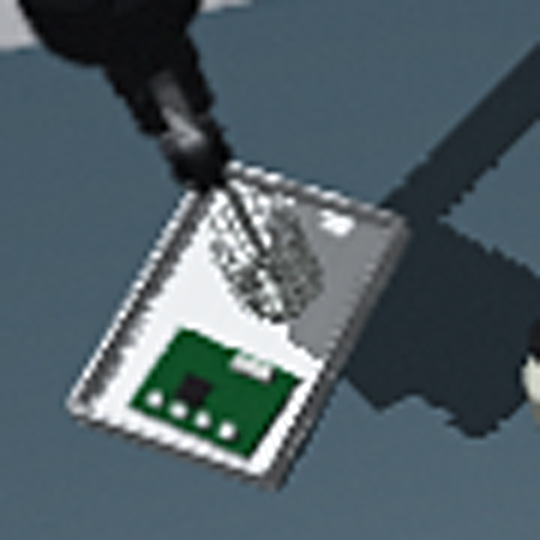

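Request:
{"fn": "move_arm", "kwargs": {"plan": [{"claw": 0.55, "translation": [0, 0, 0.01], "roll": 0}, {"claw": 0.4, "translation": [0, 0, 0.06], "roll": 0}, {"claw": 0.3, "translation": [0, 0, 0.1], "roll": 0}, {"claw": 0.2, "translation": [0, 0, 0.12], "roll": 0}, {"claw": 0, "translation": [0, 0, 0.12], "roll": 0}, {"claw": 0, "translation": [0, 0, 0.12], "roll": 0}, {"claw": 0, "translation": [0, 0, 0.12], "roll": 0}, {"claw": 0, "translation": [0, 0, 0.1], "roll": 0}, {"claw": 0, "translation": [0, 0, 0], "roll": 0}]}}

```text
time_s: 14.0
tool_pos: [0.4841, -0.3353, 0.3254]
tool_rot: [[0.947, -0.002, -0.323], [0.322, -0.022, 0.946], [-0.009, -1.0, -0.02]]
contact_force: [-0.0, -0.3, 0.3]
finger_gap: 0.0857
```

```bash
python3 - <<'E'
from h import *
i=imaging.capture("scene");cv2.imwrite("pics/s16.png",cv2.resize(i[130:260,130:260,::-1],None,fx=4,fy=4,interpolation=cv2.INTER_CUBIC))
i=imaging.capture("top");cv2.imwrite("pics/t16.png",i[:,:,::-1])
E
```

```text
(no output)
```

View pics/s16.png

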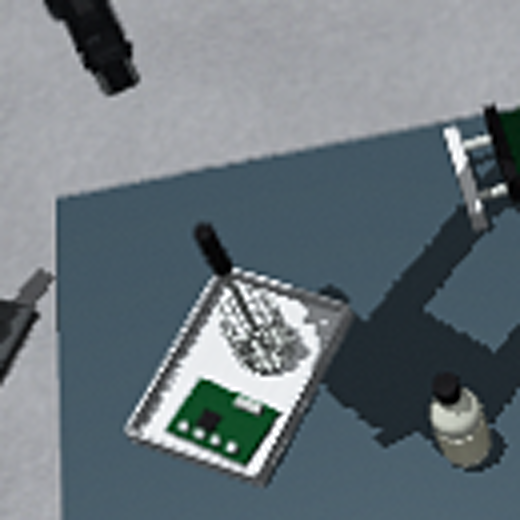

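View pics/t16.png

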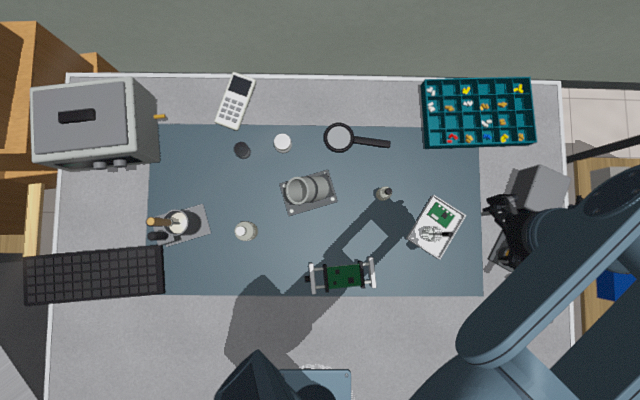

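Request:
{"fn": "move_arm", "kwargs": {"plan": [{"claw": 0, "translation": [0, 0.08, 0], "roll": 0}, {"claw": 0, "translation": [0, 0.15, 0], "roll": 0}, {"claw": 0, "translation": [0, 0.16, 0], "roll": 0}, {"claw": 0, "translation": [0, 0.16, 0], "roll": 0}, {"claw": 0, "translation": [0, 0.16, 0], "roll": 0}, {"claw": 0, "translation": [0, 0.16, 0], "roll": 0}, {"claw": 0, "translation": [0, 0.16, 0], "roll": 0}, {"claw": 0, "translation": [0, 0.16, 0], "roll": 0}, {"claw": 0, "translation": [0, 0.16, 0], "roll": 0}, {"claw": 0, "translation": [0, 0.16, 0], "roll": 0}]}}

```text
time_s: 15.1
tool_pos: [0.4713, 0.1306, 0.2995]
tool_rot: [[0.95, -0.038, -0.31], [0.31, -0.004, 0.951], [-0.037, -0.999, 0.007]]
contact_force: [0.9, 0.8, 0.8]
finger_gap: 0.0855
```

Request:
{"fn": "move_arm", "kwargs": {"plan": [{"claw": 0, "translation": [0.03, 0.13, 0.06], "roll": 0}, {"claw": 0, "translation": [0.03, 0.14, 0.06], "roll": 0}, {"claw": 0, "translation": [0.03, 0.14, 0.03], "roll": 0}, {"claw": 0, "translation": [0.03, 0.14, 0.03], "roll": 0}, {"claw": 0, "translation": [0.02, 0.1, 0], "roll": 0}, {"claw": 0, "translation": [0.01, 0.05, 0], "roll": 0}, {"claw": 0, "translation": [0, 0, 0], "roll": 0}]}}

```text
time_s: 15.8
tool_pos: [0.5086, 0.3554, 0.3395]
tool_rot: [[0.946, -0.063, -0.318], [0.318, -0.011, 0.948], [-0.064, -0.998, 0.01]]
contact_force: [0.3, -0.2, -0.4]
finger_gap: 0.0853
```

```bash
python3 - <<'E'
from h import *
s=robot.get_state();p=np.array(s["tool_pos"]);print(p)
i=imaging.camera_info("wrist")
for P in ([.507,.3635,.266],[.507,.363,.226],[.508,.361,.12]): print(proj("wrist",P,i))
im=imaging.capture("wrist");cv2.imwrite("pics/w17.png",im[:,:,::-1])
E
```

```text
[0.50856029 0.35541784 0.33954308]
[323.92687137 185.12353   ]
[325.87998575 173.63761356]
[329.87671866 154.60411956]
```

View pics/w17.png

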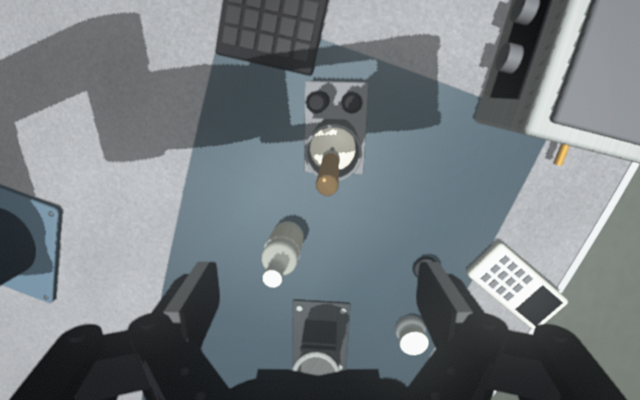

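Request:
{"fn": "move_arm", "kwargs": {"plan": [{"claw": 0, "translation": [-0.015, 0.012, -0.06], "roll": 0}, {"claw": 0, "translation": [0, 0, -0.12], "roll": 0}, {"claw": 0, "translation": [0, 0, -0.13], "roll": 0}, {"claw": 0.2, "translation": [0, 0, -0.1], "roll": 0}, {"claw": 0.3, "translation": [0, 0, -0.05], "roll": 0}, {"claw": 0.5, "translation": [0, 0, 0], "roll": 0}]}}

```text
time_s: 16.45
tool_pos: [0.5003, 0.3488, 0.1925]
tool_rot: [[0.947, -0.071, -0.312], [0.312, -0.017, 0.95], [-0.073, -0.997, 0.006]]
contact_force: [0.4, -0.9, -0.1]
finger_gap: 0.047
```

```bash
python3 - <<'E'
from h import *
im=imaging.capture("wrist");cv2.imwrite("pics/w18.png",im[:,:,::-1])
i=imaging.capture("scene");cv2.imwrite("pics/s18.png",cv2.resize(i[60:200,360:500,::-1],None,fx=4,fy=4,interpolation=cv2.INTER_CUBIC))
E
```

```text
(no output)
```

View pics/w18.png

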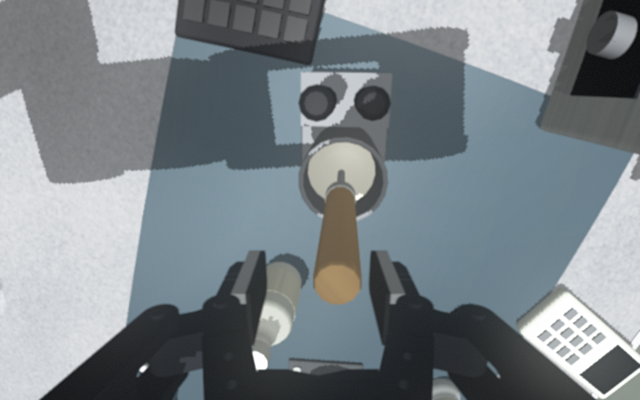

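View pics/s18.png

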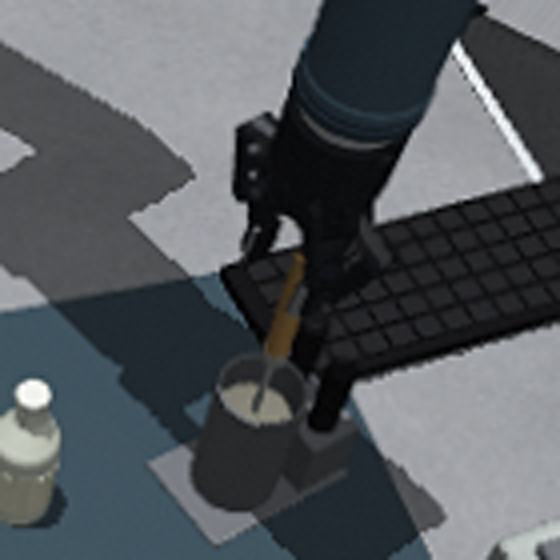

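Request:
{"fn": "move_arm", "kwargs": {"plan": [{"claw": 0.5, "translation": [0.02, 0.04, 0], "roll": 0}, {"claw": 0.5, "translation": [0.005, 0.015, -0.01], "roll": 0}, {"claw": 0.5, "translation": [0, 0, 0], "roll": 0}]}}

```text
time_s: 16.85
tool_pos: [0.5116, 0.3659, 0.1966]
tool_rot: [[0.949, -0.06, -0.311], [0.31, -0.013, 0.951], [-0.061, -0.998, 0.007]]
contact_force: [0.2, -0.2, -0.3]
finger_gap: 0.0426
```

```bash
python3 - <<'E'
from h import *
s=robot.get_state();print(np.round(s["qpos"],4),sum(s["qpos"][i] for i in (1,2,4))-np.pi)
im=imaging.capture("wrist");cv2.imwrite("pics/w19.png",im[:,:,::-1])
E
```

```text
[0.4349 0.4405 1.2657 0.0139 1.4956 0.1175] 0.06018633632500148
```

View pics/w19.png

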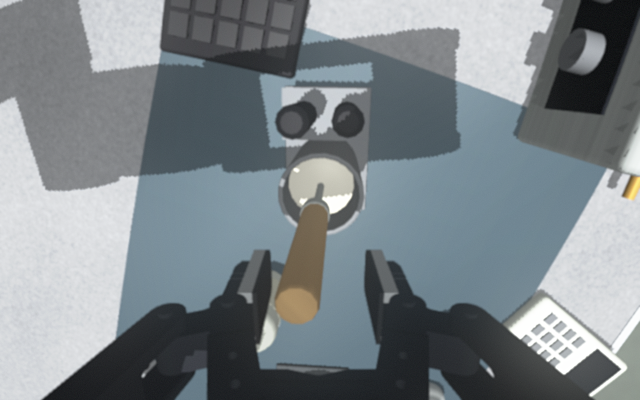

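Request:
{"fn": "move_arm", "kwargs": {"plan": [{"claw": 0.5, "translation": [-0.02, -0.018, -0.04], "roll": 0}, {"claw": 0.5, "translation": [0, 0, 0], "roll": 0}, {"claw": 0.55, "translation": [0, 0, 0], "roll": 0}]}}

```text
time_s: 17.2
tool_pos: [0.5065, 0.36, 0.1872]
tool_rot: [[0.949, -0.056, -0.311], [0.311, -0.011, 0.95], [-0.057, -0.998, 0.007]]
contact_force: [0.3, 0.0, 0.9]
finger_gap: 0.0385
```

```bash
python3 - <<'E'
from h import *
s=robot.get_state();print(np.round(s["qpos"],4),sum(s["qpos"][i] for i in (1,2,4))-np.pi)
im=imaging.capture("wrist");cv2.imwrite("pics/w20.png",im[:,:,::-1])
E
```

```text
[0.4303 0.4285 1.3066 0.0131 1.4623 0.1125] 0.05588279510852168
```

View pics/w20.png

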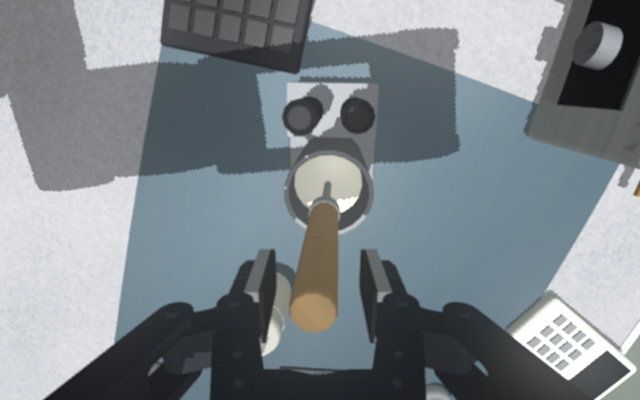

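Request:
{"fn": "move_arm", "kwargs": {"plan": [{"claw": 0.7, "translation": [0, 0, 0], "roll": 0}, {"claw": 0.8, "translation": [0, 0, 0], "roll": 0}, {"claw": 1, "translation": [0, 0, 0], "roll": 0}, {"claw": 1, "translation": [0, 0, 0], "roll": 0}, {"claw": 1, "translation": [0, 0, 0], "roll": 0}]}}

```text
time_s: 17.75
tool_pos: [0.5079, 0.3605, 0.1886]
tool_rot: [[0.949, -0.053, -0.311], [0.311, -0.01, 0.95], [-0.054, -0.999, 0.007]]
contact_force: [0.3, 0.7, -0.3]
finger_gap: 0.0168
```

Request:
{"fn": "move_arm", "kwargs": {"plan": [{"claw": 1, "translation": [0, 0, 0.05], "roll": 0}, {"claw": 1, "translation": [0, 0, 0.1], "roll": 0}, {"claw": 1, "translation": [0, 0, 0.12], "roll": 0}, {"claw": 1, "translation": [0, 0, 0.12], "roll": 0}, {"claw": 1, "translation": [0, 0, 0.12], "roll": 0}, {"claw": 1, "translation": [0, 0, 0.1], "roll": 0}, {"claw": 1, "translation": [0, 0, 0.05], "roll": 0}, {"claw": 1, "translation": [0, 0, 0], "roll": 0}]}}

```text
time_s: 18.55
tool_pos: [0.508, 0.3601, 0.3907]
tool_rot: [[0.949, -0.053, -0.31], [0.31, -0.011, 0.951], [-0.054, -0.999, 0.006]]
contact_force: [0.6, -0.3, -0.3]
finger_gap: 0.0164
```

```bash
python3 - <<'E'
from h import *
s=robot.get_state();p=s["tool_pos"];print(np.round(p,4),np.round(s["tool_rot"],3)[:,1])
i=imaging.capture("scene");cv2.imwrite("pics/s21.png",cv2.resize(i[20:200,350:510,::-1],None,fx=3.3,fy=3.3,interpolation=cv2.INTER_CUBIC))
i=imaging.capture("top");cv2.imwrite("pics/t21.png",cv2.resize(i[170:270,80:240,::-1],None,fx=4,fy=4,interpolation=cv2.INTER_CUBIC))
E
```

```text
[0.508  0.3601 0.3907] [-0.053 -0.011 -0.999]
```

View pics/s21.png

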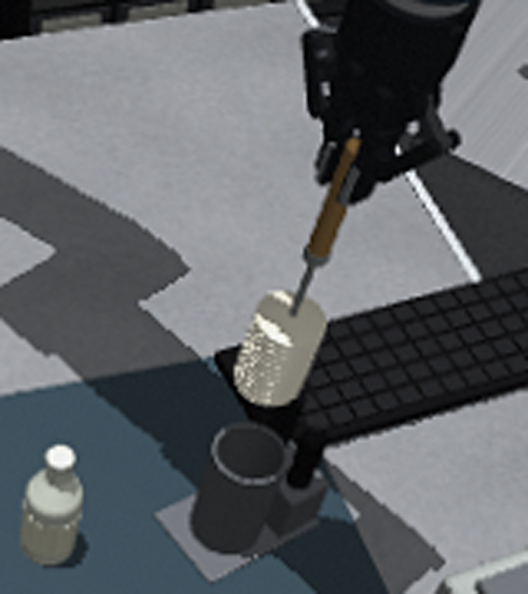

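View pics/t21.png

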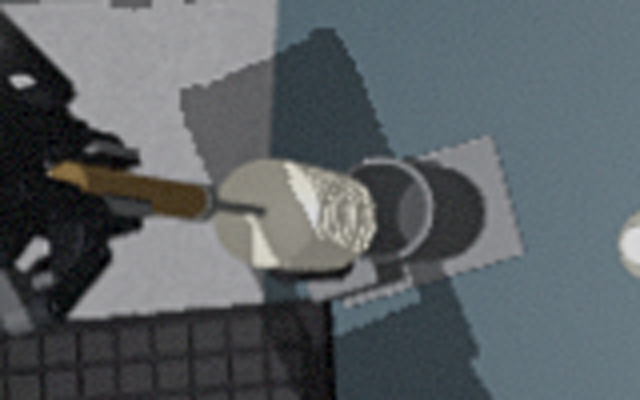

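```bash
python3 - <<'E'
from h import *
t=lambda *p:c2(p,(80,170),4); s=lambda *p:c2(p,(350,20),3.3)
print(tri(t(342,222),s(264,380)));print(tri(t(252,212),s(295,303)));print(tri(t(58,173),s(353,140)))
E
```

```text
(array([0.49989457, 0.3554485 , 0.21052453]), np.float64(0.006930688642849876))
(array([0.5026925 , 0.36100749, 0.30658405]), np.float64(0.0008557732336325409))
(array([0.51348259, 0.35779351, 0.47919442]), np.float64(0.004003111894783081))
```

Request:
{"fn": "move_arm", "kwargs": {"plan": [{"claw": 1, "translation": [0, 0, -0.05], "roll": 0}, {"claw": 1, "translation": [0, 0, -0.1], "roll": 0}, {"claw": 1, "translation": [0, 0, -0.1], "roll": 0}, {"claw": 1, "translation": [0, 0, -0.1], "roll": 0}, {"claw": 1, "translation": [0, 0, -0.05], "roll": 0}, {"claw": 1, "translation": [0, 0, 0], "roll": 0}]}}

```text
time_s: 19.25
tool_pos: [0.5067, 0.359, 0.2548]
tool_rot: [[0.949, -0.06, -0.31], [0.31, -0.015, 0.951], [-0.062, -0.998, 0.004]]
contact_force: [3.1, 1.0, 0.8]
finger_gap: 0.0165
```

Request:
{"fn": "move_arm", "kwargs": {"plan": [{"claw": 1, "translation": [-0.022, 0.069, 0.018], "roll": 0}, {"claw": 1, "translation": [-0.022, 0.069, 0.014], "roll": 0}, {"claw": 1, "translation": [-0.017, 0.054, -0.005], "roll": 0}, {"claw": 1, "translation": [-0.017, 0.054, -0.008], "roll": 0}]}}

```text
time_s: 19.65
tool_pos: [0.4875, 0.4292, 0.2576]
tool_rot: [[0.951, -0.056, -0.304], [0.303, -0.023, 0.953], [-0.06, -0.998, -0.005]]
contact_force: [3.9, -2.6, -2.8]
finger_gap: 0.0168
```

```bash
python3 - <<'E'
from h import *
i=imaging.capture("scene");cv2.imwrite("pics/s22.png",cv2.resize(i[20:200,350:510,::-1],None,fx=3.3,fy=3.3,interpolation=cv2.INTER_CUBIC))
E
```

```text
(no output)
```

View pics/s22.png

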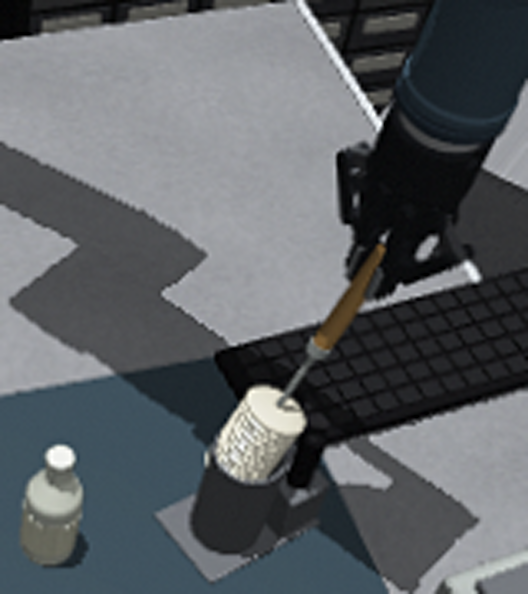

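Request:
{"fn": "move_arm", "kwargs": {"plan": [{"claw": 1, "translation": [-0.018, 0.057, -0.014], "roll": 0}, {"claw": 1, "translation": [-0.018, 0.057, -0.02], "roll": 0}, {"claw": 1, "translation": [-0.018, 0.055, -0.025], "roll": 0}, {"claw": 1, "translation": [-0.003, 0.01, -0.003], "roll": 0}]}}

```text
time_s: 20.1
tool_pos: [0.469, 0.4854, 0.2366]
tool_rot: [[0.95, -0.055, -0.306], [0.305, -0.029, 0.952], [-0.062, -0.998, -0.01]]
contact_force: [4.0, -4.3, -0.2]
finger_gap: 0.0167
```

```bash
python3 - <<'E'
from h import *
i=imaging.capture("scene");cv2.imwrite("pics/s23.png",cv2.resize(i[20:200,350:510,::-1],None,fx=3.3,fy=3.3,interpolation=cv2.INTER_CUBIC))
E
```

```text
(no output)
```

View pics/s23.png

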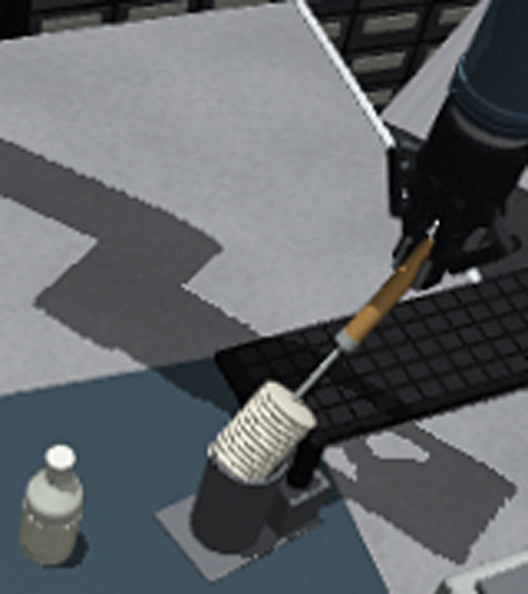

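Request:
{"fn": "move_arm", "kwargs": {"plan": [{"claw": 1, "translation": [-0.01, 0.035, 0.06], "roll": 0}, {"claw": 1, "translation": [-0.015, 0.05, 0.1], "roll": 0}, {"claw": 1, "translation": [-0.01, 0.02, 0.1], "roll": 0}, {"claw": 1, "translation": [0, 0, 0], "roll": 0}]}}

```text
time_s: 20.55
tool_pos: [0.4542, 0.5155, 0.3155]
tool_rot: [[0.949, -0.067, -0.307], [0.305, -0.032, 0.952], [-0.074, -0.997, -0.01]]
contact_force: [-0.4, 0.0, -0.4]
finger_gap: 0.0165
```

```bash
python3 - <<'E'
from h import *
s=robot.get_state();p=s["tool_pos"];print(np.round(p,4),np.round(s["tool_rot"],3)[:,1])
i=imaging.capture("scene");cv2.imwrite("pics/s24.png",cv2.resize(i[20:200,350:510,::-1],None,fx=3.3,fy=3.3,interpolation=cv2.INTER_CUBIC))
i=imaging.capture("top");cv2.imwrite("pics/t24.png",cv2.resize(i[170:270,60:220,::-1],None,fx=4,fy=4,interpolation=cv2.INTER_CUBIC))
E
```

```text
[0.4542 0.5155 0.3155] [-0.067 -0.032 -0.997]
```

View pics/s24.png

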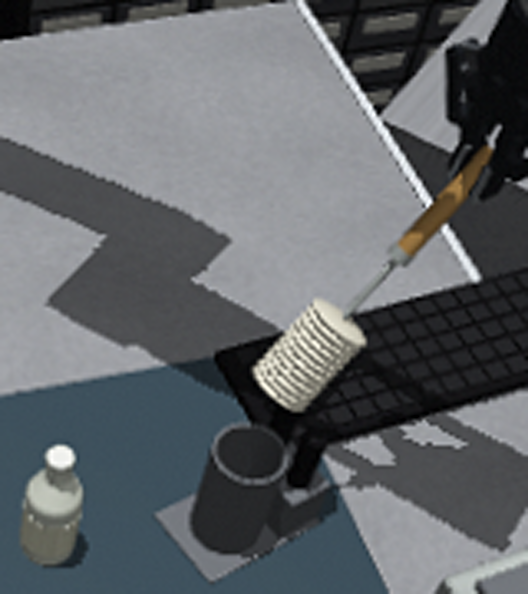

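View pics/t24.png

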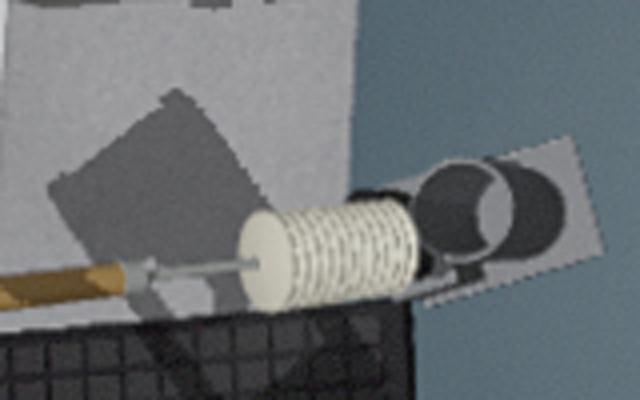

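```bash
python3 - <<'E'
from h import *
np.set_printoptions(precision=4,suppress=True)
t=lambda *p:c2(p,(60,170),4); s=lambda *p:c2(p,(350,20),3.3)
a=tri(t(394,247),s(277,385));b=tri(t(262,262),s(341,325));c=tri(t(138,277),s(400,255))
for x in (a,b,c): print(x)
for P,Q in ((b,a),(c,b),(c,a)):
    v=P[0]-Q[0];print(np.linalg.norm(v),np.degrees(np.arctan2(np.hypot(v[0],v[1]),v[2])),np.degrees(np.arctan2(v[1],v[0])))
E
```

```text
(array([0.4849, 0.3823, 0.1796]), np.float64(0.003972126849961768))
(array([0.4757, 0.4322, 0.2346]), np.float64(0.001045291828381045))
(array([0.4685, 0.4659, 0.301 ]), np.float64(0.005962201606169876))
0.07482210889038718 42.76050124237089 100.49006704145233
0.0748053819133805 27.388181907556614 102.05583063413104
0.14827876628803177 35.0727836038976 101.12237732962616
```

Request:
{"fn": "move_arm", "kwargs": {"plan": [{"claw": 1, "translation": [0.0, -0.02, 0.08], "roll": 0.009}, {"claw": 1, "translation": [0.02, -0.07, 0.05], "roll": 0.009}, {"claw": 1, "translation": [0.037, -0.12, 0.01], "roll": 0}, {"claw": 1, "translation": [0.037, -0.133, 0.01], "roll": 0}, {"claw": 1, "translation": [0.037, -0.133, 0.01], "roll": 0}, {"claw": 1, "translation": [0.037, -0.133, 0.01], "roll": 0}, {"claw": 1, "translation": [0.037, -0.133, 0.01], "roll": 0}, {"claw": 1, "translation": [0.037, -0.133, 0.01], "roll": 0}, {"claw": 1, "translation": [0.03, -0.08, 0.01], "roll": 0}, {"claw": 1, "translation": [0, 0, 0], "roll": 0}]}}

```text
time_s: 21.65
tool_pos: [0.5249, 0.2132, 0.3514]
tool_rot: [[0.902, -0.109, -0.418], [0.415, -0.055, 0.908], [-0.122, -0.993, -0.005]]
contact_force: [0.7, 0.7, -1.6]
finger_gap: 0.017
```

```bash
python3 - <<'E'
from h import *
s=robot.get_state();p=s["tool_pos"];print(np.round(p,4),np.round(s["tool_rot"],3))
i=imaging.capture("scene");cv2.imwrite("pics/s25.png",cv2.resize(i[90:240,280:430,::-1],None,fx=4,fy=4,interpolation=cv2.INTER_CUBIC))
i=imaging.capture("top");cv2.imwrite("pics/t25.png",cv2.resize(i[140:240,220:350,::-1],None,fx=5,fy=5,interpolation=cv2.INTER_CUBIC))
E
```

```text
[0.5249 0.2132 0.3514] [[ 0.902 -0.109 -0.418]
 [ 0.415 -0.055  0.908]
 [-0.122 -0.993 -0.005]]
```

View pics/s25.png

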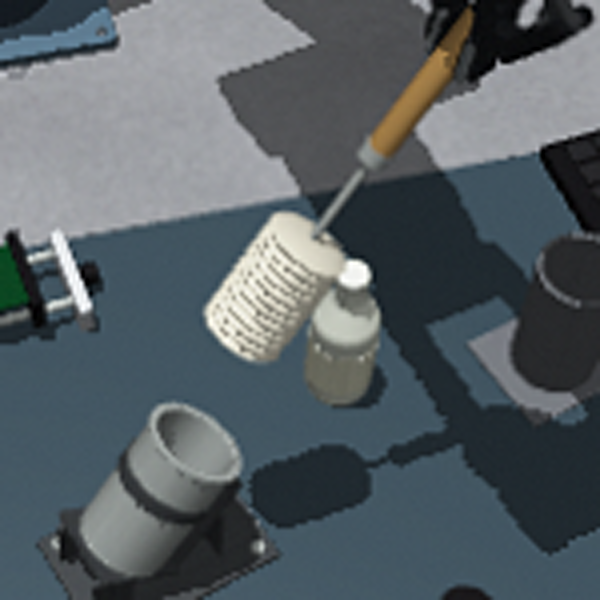

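View pics/t25.png

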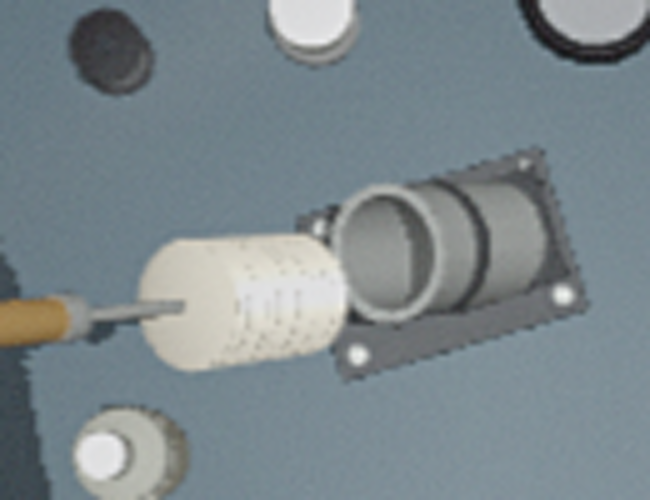

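```bash
python3 - <<'E'
from h import *
np.set_printoptions(precision=4,suppress=True)
t=lambda *p:c2(p,(220,140),5); s=lambda *p:c2(p,(280,90),4)
a=tri(t(312,290),s(243,328));b=tri(t(182,306),s(318,238));c=tri(t(75,318),s(372,156))
for x in (a,b,c): print(x)
for P,Q in ((b,a),(c,b),(c,a)):
    v=P[0]-Q[0];print(np.linalg.norm(v),np.degrees(np.arctan2(np.hypot(v[0],v[1]),v[2])),np.degrees(np.arctan2(v[1],v[0])))
E
```

```text
(array([0.5661, 0.084 , 0.2168]), np.float64(0.005638965050154321))
(array([0.5526, 0.1339, 0.2787]), np.float64(0.0034310045961103383))
(array([0.5425, 0.1668, 0.3357]), np.float64(0.0011898455455313017))
0.0806913897198266 39.86913182080777 105.05370169084414
0.06654645636082679 31.18205447066707 107.1691441998432
0.146810595131217 35.939211154712126 105.8994279169116
```

Request:
{"fn": "move_arm", "kwargs": {"plan": [{"claw": 1, "translation": [0, 0, 0], "roll": 0}, {"claw": 1, "translation": [0, 0, -0.03], "roll": 0}, {"claw": 1, "translation": [0, 0, -0.03], "roll": 0}]}}

```text
time_s: 22.05
tool_pos: [0.5225, 0.2189, 0.3315]
tool_rot: [[0.899, -0.11, -0.424], [0.421, -0.053, 0.906], [-0.122, -0.992, -0.001]]
contact_force: [0.6, -0.9, -0.8]
finger_gap: 0.0167
```

Request:
{"fn": "move_arm", "kwargs": {"plan": [{"claw": 1, "translation": [0.026, -0.025, -0.03], "roll": 0}, {"claw": 1, "translation": [0.026, -0.025, -0.03], "roll": 0}, {"claw": 1, "translation": [0.026, -0.025, -0.03], "roll": 0}, {"claw": 1, "translation": [0, 0, 0], "roll": 0}]}}

```text
time_s: 22.45
tool_pos: [0.5462, 0.1961, 0.2987]
tool_rot: [[0.897, -0.115, -0.427], [0.424, -0.054, 0.904], [-0.127, -0.992, 0.0]]
contact_force: [0.1, -0.4, -1.8]
finger_gap: 0.0164
```

```bash
python3 - <<'E'
from h import *
s=robot.get_state();p=s["tool_pos"];print(np.round(p,4),np.round(s["tool_rot"],3)[:,1])
i=imaging.capture("scene");cv2.imwrite("pics/s26.png",cv2.resize(i[90:240,280:430,::-1],None,fx=4,fy=4,interpolation=cv2.INTER_CUBIC))
i=imaging.capture("top");cv2.imwrite("pics/t26.png",cv2.resize(i[140:240,220:350,::-1],None,fx=5,fy=5,interpolation=cv2.INTER_CUBIC))
E
```

```text
[0.5462 0.1961 0.2987] [-0.115 -0.054 -0.992]
```

View pics/s26.png

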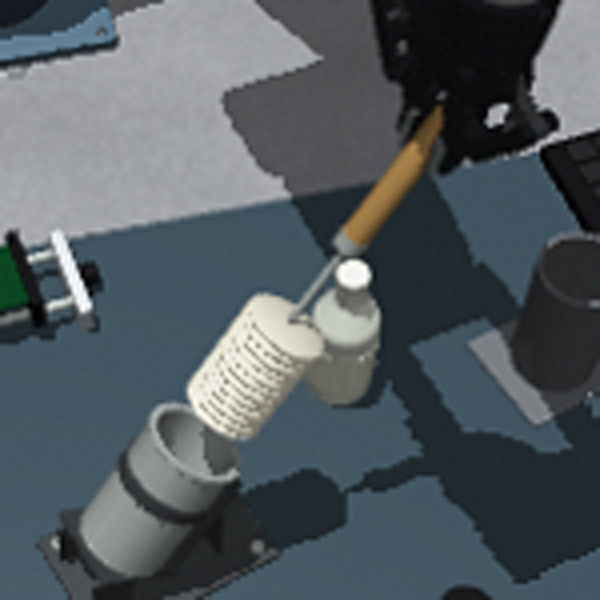

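View pics/t26.png

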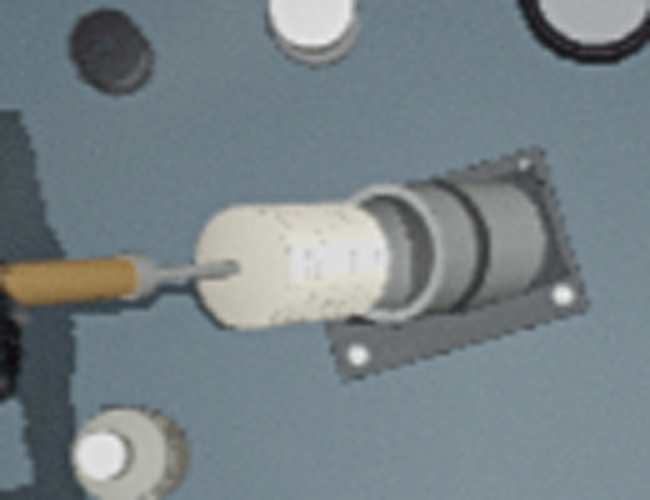

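```bash
cat > axis.py <<'E'
from h import *
R0=np.array([.5932,.0505,.131]);A=np.array([-.172,.547,.819]);A/=np.linalg.norm(A)
def wood(im):
    hsv=cv2.cvtColor(im,cv2.COLOR_RGB2HSV)
    return cv2.inRange(hsv,(8,90,60),(25,255,255))
def cream(im):
    hsv=cv2.cvtColor(im,cv2.COLOR_RGB2HSV)
    return cv2.inRange(hsv,(15,18,120),(40,90,255))
def line(n,im,roi):
    x0,y0,x1,y1=roi;out=[]
    for f in (cream,wood):
        m=f(im)[y0:y1,x0:x1]
        k,l,st,_=cv2.connectedComponentsWithStats(m)
        j=1+np.argmax(st[1:,4]);ys,xs=np.nonzero(l==j)
        pts=np.c_[xs+x0,ys+y0].astype(np.float32)
        r=cv2.minAreaRect(pts);out.append((r,len(pts),pts))
    return out
E
python3 - <<'E'
from axis import *
for n,roi in (("scene",(300,90,430,215)),("top",(200,140,320,230))):
    im=imaging.capture(n)
    for r,k,p in line(n,im,roi): print(n,np.round(r[0],1),np.round(r[1],1),round(r[2],1),k)
E
```

```text
scene [343.1 180.5] [24.  36.1] 46.5 571
scene [380.  133.1] [ 7.5 39.4] 36.4 251
top [277.  192.5] [23. 36.] 90.0 499
top [232. 196.] [ 8. 28.] 90.0 213
```

```bash
cat >> axis.py <<'E'
def measure(rs=(300,90,430,215),rt=(200,140,320,230)):
    r={}
    for n,roi in (("scene",rs),("top",rt)):
        im=imaging.capture(n);o=line(n,im,roi);r[n]=(o[0][0][0],o[1][0][0])
    N=[]
    for n in r:
        _,v1=ray(n,r[n][0]);_,v2=ray(n,r[n][1]);N.append(np.cross(v1,v2))
    d=np.cross(*N);d/=np.linalg.norm(d);d*=np.sign(d[2])
    h,e=tri(r["top"][0],r["scene"][0])
    print("headmid",np.round(h,4),"err",round(e,4),"dir",np.round(d,3),"tilt",np.degrees(np.arccos(d[2])),"az",np.degrees(np.arctan2(d[1],d[0])))
    tip=h-.042*d
    q=tip-R0;al=q@A;pe=q-al*A
    L=np.array([-.246,.781,-.574]);S=np.cross(A,L)
    print("tip",np.round(tip,4),"along axis above rim",round(al,4),"perp low",round(pe@L,4),"side",round(pe@S,4),S.round(3))
    q=h-R0;pe=q-(q@A)*A;print("headmid perp low",round(pe@L,4),"side",round(pe@S,4))
    s=robot.get_state();print("tcp",np.round(s["tool_pos"],4),"tip-tcp",np.round(tip-s["tool_pos"],4))
E
python3 -c "
from axis import *
measure()"
```

```text
headmid [0.5795 0.0939 0.1951] err 0.0022 dir [-0.143  0.543  0.827] tilt 34.16315409974125 az 104.71740794692576
tip [0.5855 0.0711 0.1604] along axis above rim 0.0367 perp low 0.0011 side 0.0012 [-0.954 -0.3    0.   ]
headmid perp low 0.0005 side 0.0001
tcp [0.5458 0.1978 0.3019] tip-tcp [ 0.0397 -0.1267 -0.1415]
```

Request:
{"fn": "move_arm", "kwargs": {"plan": [{"claw": 1, "translation": [0.01, -0.031, -0.046], "roll": 0}, {"claw": 1, "translation": [0.01, -0.031, -0.046], "roll": 0}, {"claw": 1, "translation": [0.01, -0.031, -0.046], "roll": 0}, {"claw": 1, "translation": [0.01, -0.031, -0.046], "roll": 0}]}}

```text
time_s: 23.15
tool_pos: [0.5592, 0.1624, 0.2506]
tool_rot: [[0.896, -0.1, -0.433], [0.43, -0.051, 0.902], [-0.112, -0.994, -0.003]]
contact_force: [0.4, -0.6, -1.1]
finger_gap: 0.0166
```

Request:
{"fn": "move_arm", "kwargs": {"plan": [{"claw": 1, "translation": [0.009, -0.031, -0.046], "roll": 0}, {"claw": 1, "translation": [0.009, -0.031, -0.046], "roll": 0}, {"claw": 1, "translation": [0.009, -0.031, -0.046], "roll": 0}, {"claw": 1, "translation": [0, 0, 0], "roll": 0}]}}

```text
time_s: 23.55
tool_pos: [0.5671, 0.1336, 0.2083]
tool_rot: [[0.896, -0.098, -0.433], [0.43, -0.051, 0.901], [-0.111, -0.994, -0.003]]
contact_force: [-0.4, -0.3, -1.5]
finger_gap: 0.0164
```

```bash
python3 - <<'E'
from h import *
i=imaging.capture("scene");cv2.imwrite("pics/s27.png",cv2.resize(i[110:240,280:410,::-1],None,fx=4,fy=4,interpolation=cv2.INTER_CUBIC))
i=imaging.capture("top");cv2.imwrite("pics/t27.png",cv2.resize(i[140:240,220:350,::-1],None,fx=5,fy=5,interpolation=cv2.INTER_CUBIC))
E
```

```text
(no output)
```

View pics/s27.png

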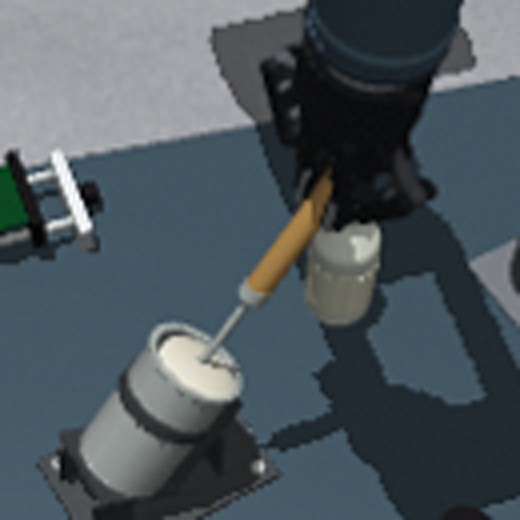

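View pics/t27.png

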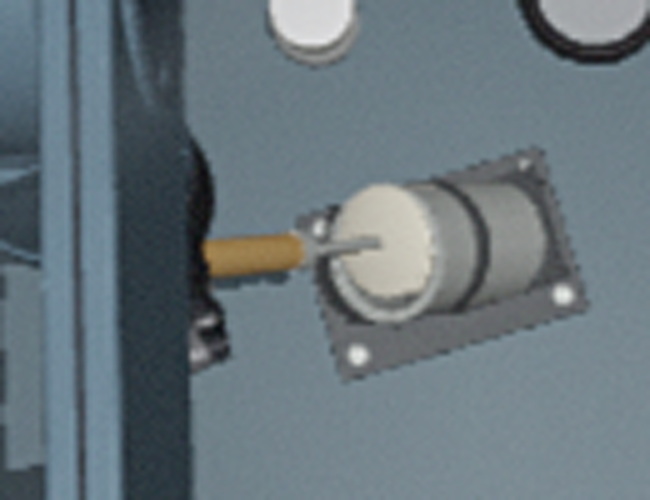

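Request:
{"fn": "move_arm", "kwargs": {"plan": [{"claw": 1, "translation": [-0.006, -0.025, -0.033], "roll": 0}, {"claw": 1, "translation": [0.003, -0.012, -0.018], "roll": 0}, {"claw": 1, "translation": [0, 0, 0], "roll": 0}]}}

```text
time_s: 23.95
tool_pos: [0.5678, 0.1244, 0.1966]
tool_rot: [[0.896, -0.091, -0.436], [0.433, -0.05, 0.9], [-0.103, -0.995, -0.005]]
contact_force: [-0.2, 0.5, -1.1]
finger_gap: 0.0166
```

Request:
{"fn": "move_arm", "kwargs": {"plan": [{"claw": 1, "translation": [0.003, -0.009, -0.014], "roll": 0}, {"claw": 1, "translation": [0, 0, 0], "roll": 0}]}}

```text
time_s: 24.15
tool_pos: [0.5691, 0.1223, 0.1932]
tool_rot: [[0.896, -0.089, -0.436], [0.433, -0.049, 0.9], [-0.101, -0.995, -0.005]]
contact_force: [-0.2, -0.4, -0.9]
finger_gap: 0.0163
```

Request:
{"fn": "move_arm", "kwargs": {"plan": [{"claw": 1, "translation": [0.003, -0.009, -0.014], "roll": 0}, {"claw": 1, "translation": [0.002, -0.007, -0.011], "roll": 0}]}}

```text
time_s: 24.35
tool_pos: [0.5703, 0.1241, 0.1921]
tool_rot: [[0.895, -0.084, -0.437], [0.435, -0.038, 0.899], [-0.092, -0.996, 0.003]]
contact_force: [-6.5, 8.6, 16.6]
finger_gap: 0.0166
```

Request:
{"fn": "move_arm", "kwargs": {"plan": [{"claw": 1, "translation": [-0.009, 0.028, 0.046], "roll": 0}, {"claw": 1, "translation": [-0.01, 0.031, 0.046], "roll": 0}, {"claw": 1, "translation": [-0.01, 0.031, 0.046], "roll": 0}, {"claw": 1, "translation": [-0.01, 0.031, 0.046], "roll": 0}, {"claw": 1, "translation": [-0.008, 0.026, 0.038], "roll": 0}, {"claw": 1, "translation": [0, 0, 0], "roll": 0}]}}

```text
time_s: 24.95
tool_pos: [0.5558, 0.1693, 0.2616]
tool_rot: [[0.895, -0.083, -0.437], [0.436, -0.039, 0.899], [-0.091, -0.996, 0.001]]
contact_force: [0.2, 0.3, -1.1]
finger_gap: 0.0167
```

```bash
python3 - <<'E'
from h import *
i=imaging.capture("scene");cv2.imwrite("pics/s28.png",cv2.resize(i[90:240,280:410,::-1],None,fx=4,fy=4,interpolation=cv2.INTER_CUBIC))
i=imaging.capture("top");cv2.imwrite("pics/t28.png",cv2.resize(i[140:240,220:350,::-1],None,fx=5,fy=5,interpolation=cv2.INTER_CUBIC))
E
python3 -c "
from axis import *
measure()"
```

```text
headmid [0.5917 0.0692 0.1563] err 0.0013 dir [-0.167  0.52   0.838] tilt 33.119698588648355 az 107.8027659186011
tip [0.5987 0.0474 0.1211] along axis above rim -0.0107 perp low 0.0019 side -0.0043 [-0.954 -0.3    0.   ]
headmid perp low 0.0005 side -0.0042
tcp [0.5549 0.1679 0.2589] tip-tcp [ 0.0438 -0.1205 -0.1378]
```

View pics/s28.png

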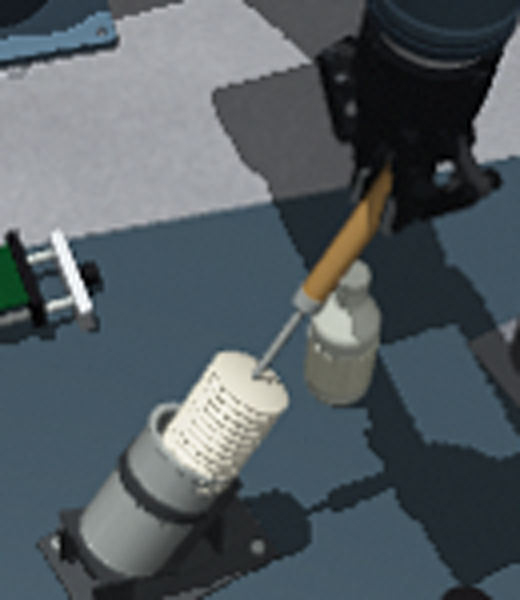

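View pics/t28.png

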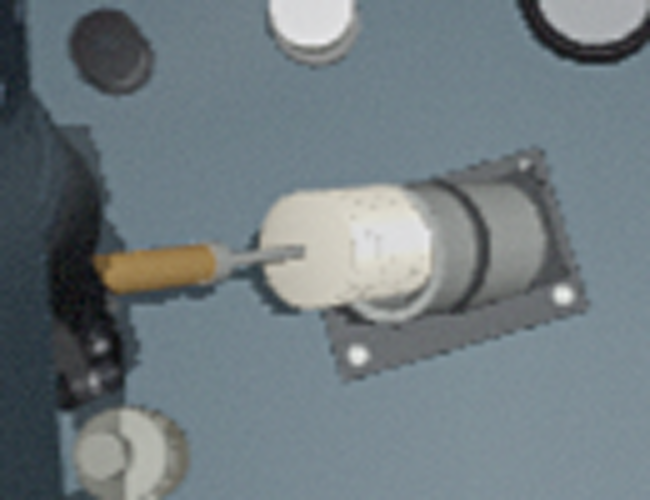

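Request:
{"fn": "move_arm", "kwargs": {"plan": [{"claw": 1, "translation": [-0.016, 0.016, 0.032], "roll": 0}, {"claw": 1, "translation": [0, 0, 0], "roll": 0}]}}

```text
time_s: 25.35
tool_pos: [0.5494, 0.1722, 0.2677]
tool_rot: [[0.896, -0.09, -0.435], [0.433, -0.04, 0.901], [-0.099, -0.995, 0.003]]
contact_force: [-0.1, -0.9, -1.3]
finger_gap: 0.0163
```

Request:
{"fn": "move_arm", "kwargs": {"plan": [{"claw": 1, "translation": [0.01, -0.031, -0.046], "roll": 0}, {"claw": 1, "translation": [0.01, -0.031, -0.046], "roll": 0}, {"claw": 1, "translation": [0.01, -0.031, -0.046], "roll": 0}, {"claw": 1, "translation": [0.01, -0.031, -0.046], "roll": 0}, {"claw": 1, "translation": [0.007, -0.022, -0.033], "roll": 0}, {"claw": 1, "translation": [0, 0, 0], "roll": 0}]}}

```text
time_s: 25.95
tool_pos: [0.5631, 0.1232, 0.195]
tool_rot: [[0.896, -0.094, -0.435], [0.433, -0.042, 0.901], [-0.102, -0.995, 0.003]]
contact_force: [-0.3, -0.0, -1.5]
finger_gap: 0.0165
```

Request:
{"fn": "move_arm", "kwargs": {"plan": [{"claw": 1, "translation": [0.003, -0.009, -0.014], "roll": 0}, {"claw": 1, "translation": [0.002, -0.006, -0.008], "roll": 0}]}}

```text
time_s: 26.15
tool_pos: [0.5647, 0.1231, 0.192]
tool_rot: [[0.896, -0.091, -0.435], [0.434, -0.034, 0.901], [-0.096, -0.995, 0.009]]
contact_force: [-5.3, 9.0, 14.8]
finger_gap: 0.0165
```

Bottom contact again. Second upstroke.

Request:
{"fn": "move_arm", "kwargs": {"plan": [{"claw": 1, "translation": [-0.009, 0.028, 0.046], "roll": 0}, {"claw": 1, "translation": [-0.01, 0.031, 0.046], "roll": 0}, {"claw": 1, "translation": [-0.01, 0.031, 0.046], "roll": 0}, {"claw": 1, "translation": [-0.01, 0.031, 0.046], "roll": 0}, {"claw": 1, "translation": [-0.01, 0.031, 0.046], "roll": 0}, {"claw": 1, "translation": [-0.002, 0.006, 0.012], "roll": 0}, {"claw": 1, "translation": [0, 0, 0], "roll": 0}]}}

```text
time_s: 26.85
tool_pos: [0.5499, 0.174, 0.2708]
tool_rot: [[0.896, -0.083, -0.437], [0.436, -0.031, 0.899], [-0.088, -0.996, 0.008]]
contact_force: [0.7, -0.2, -1.2]
finger_gap: 0.0168
```

```bash
python3 - <<'E'
from h import *
i=imaging.capture("scene");cv2.imwrite("pics/s29.png",cv2.resize(i[90:240,280:410,::-1],None,fx=4,fy=4,interpolation=cv2.INTER_CUBIC))
i=imaging.capture("top");cv2.imwrite("pics/t29.png",cv2.resize(i[140:240,220:350,::-1],None,fx=5,fy=5,interpolation=cv2.INTER_CUBIC))
E
python3 -c "
from axis import *
measure()"
```

```text
headmid [0.5876 0.0724 0.162 ] err 0.0012 dir [-0.173  0.524  0.834] tilt 33.49991202467563 az 108.30942724574679
tip [0.5949 0.0503 0.127 ] along axis above rim -0.0037 perp low 0.0018 side -0.0015 [-0.954 -0.3    0.   ]
headmid perp low 0.0007 side -0.0012
tcp [0.5494 0.1733 0.2694] tip-tcp [ 0.0455 -0.1229 -0.1424]
```

View pics/s29.png

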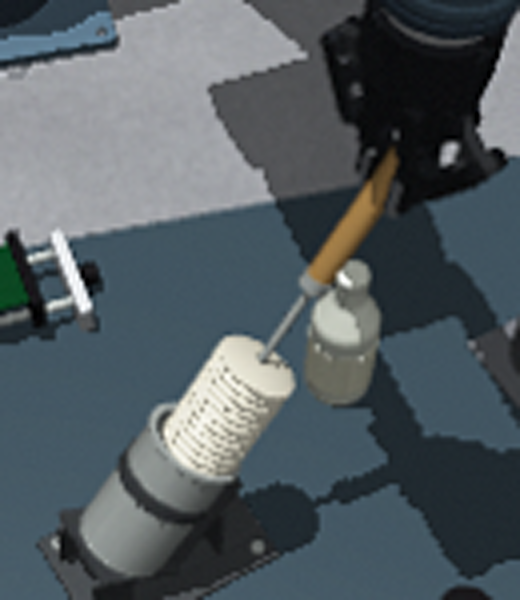

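View pics/t29.png

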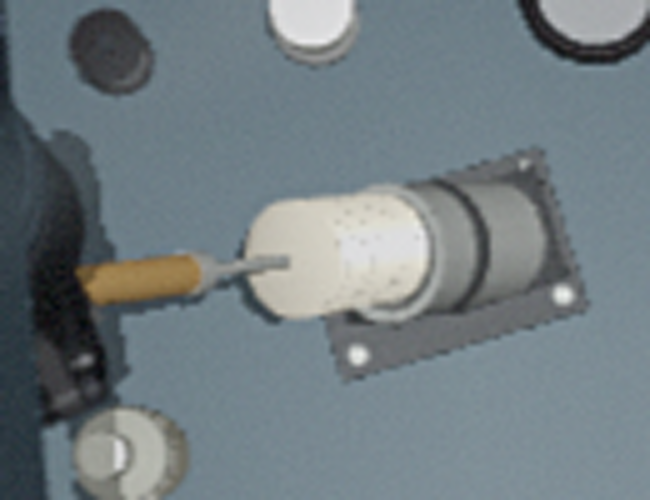

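Request:
{"fn": "move_arm", "kwargs": {"plan": [{"claw": 1, "translation": [0.01, -0.031, -0.046], "roll": 0}, {"claw": 1, "translation": [0.01, -0.031, -0.046], "roll": 0}, {"claw": 1, "translation": [0.01, -0.031, -0.046], "roll": 0}, {"claw": 1, "translation": [0.01, -0.031, -0.046], "roll": 0}, {"claw": 1, "translation": [0.007, -0.025, -0.036], "roll": 0}, {"claw": 1, "translation": [0, 0, 0], "roll": 0}]}}

```text
time_s: 27.65
tool_pos: [0.5627, 0.1246, 0.1969]
tool_rot: [[0.896, -0.092, -0.434], [0.433, -0.032, 0.901], [-0.097, -0.995, 0.011]]
contact_force: [-0.3, -0.1, -1.9]
finger_gap: 0.0165
```

Request:
{"fn": "move_arm", "kwargs": {"plan": [{"claw": 1, "translation": [0.004, -0.011, -0.016], "roll": 0}, {"claw": 1, "translation": [0.003, -0.009, -0.012], "roll": 0}]}}

```text
time_s: 27.85
tool_pos: [0.565, 0.1232, 0.1923]
tool_rot: [[0.896, -0.089, -0.434], [0.434, -0.024, 0.901], [-0.091, -0.996, 0.018]]
contact_force: [-8.0, 17.7, 28.4]
finger_gap: 0.0166
```

Request:
{"fn": "move_arm", "kwargs": {"plan": [{"claw": 1, "translation": [-0.009, 0.028, 0.046], "roll": 0}, {"claw": 1, "translation": [-0.01, 0.031, 0.046], "roll": 0}, {"claw": 1, "translation": [-0.01, 0.031, 0.046], "roll": 0}, {"claw": 1, "translation": [-0.01, 0.031, 0.046], "roll": 0}, {"claw": 1, "translation": [-0.01, 0.031, 0.046], "roll": 0}, {"claw": 1, "translation": [-0.002, 0.006, 0.012], "roll": 0}, {"claw": 1, "translation": [0, 0, 0], "roll": 0}]}}

```text
time_s: 28.55
tool_pos: [0.5502, 0.1747, 0.2718]
tool_rot: [[0.896, -0.081, -0.437], [0.436, -0.021, 0.899], [-0.082, -0.996, 0.017]]
contact_force: [-0.0, -0.6, -0.6]
finger_gap: 0.0165
```

Request:
{"fn": "move_arm", "kwargs": {"plan": [{"claw": 1, "translation": [0.009, -0.029, -0.043], "roll": 0}, {"claw": 1, "translation": [0.003, -0.009, -0.012], "roll": 0}, {"claw": 1, "translation": [0.011, -0.034, 0.03], "roll": 0}, {"claw": 1, "translation": [0.011, -0.034, 0.03], "roll": 0}, {"claw": 1, "translation": [0.012, -0.038, 0.025], "roll": 0}, {"claw": 1, "translation": [0.012, -0.038, 0.025], "roll": 0}]}}

```text
time_s: 29.15
tool_pos: [0.5678, 0.1164, 0.2846]
tool_rot: [[0.895, -0.088, -0.438], [0.438, -0.018, 0.899], [-0.087, -0.996, 0.022]]
contact_force: [2.5, 1.2, -3.4]
finger_gap: 0.0169
```

```bash
python3 - <<'E'
from h import *
i=imaging.capture("scene");cv2.imwrite("pics/s30.png",cv2.resize(i[70:240,270:410,::-1],None,fx=4,fy=4,interpolation=cv2.INTER_CUBIC)[:600])
E
```

```text
(no output)
```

View pics/s30.png

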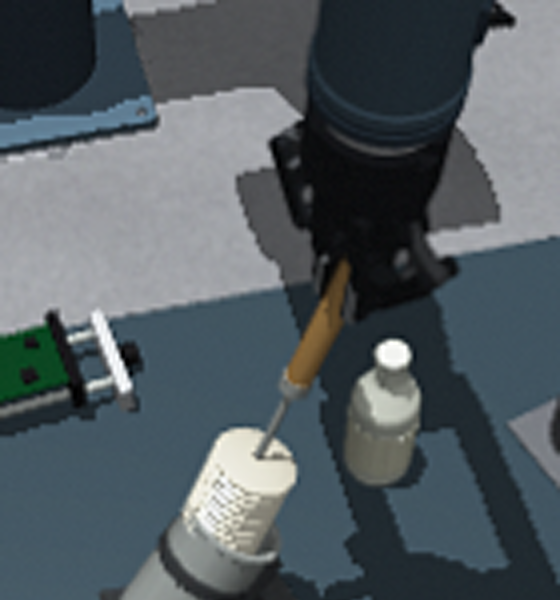

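Working; continue the arc.

Request:
{"fn": "move_arm", "kwargs": {"plan": [{"claw": 1, "translation": [0.013, -0.04, 0.02], "roll": 0}, {"claw": 1, "translation": [0.013, -0.04, 0.02], "roll": 0}, {"claw": 1, "translation": [0.013, -0.042, 0.014], "roll": 0}, {"claw": 1, "translation": [0.013, -0.042, 0.014], "roll": 0}, {"claw": 1, "translation": [0.008, -0.025, 0.008], "roll": 0}]}}

```text
time_s: 29.7
tool_pos: [0.5911, 0.0541, 0.3115]
tool_rot: [[0.896, -0.079, -0.436], [0.437, -0.016, 0.9], [-0.078, -0.997, 0.02]]
contact_force: [2.8, 4.3, -4.6]
finger_gap: 0.017
```

```bash
python3 - <<'E'
from h import *
i=imaging.capture("scene");cv2.imwrite("pics/s31.png",cv2.resize(i[70:220,260:400,::-1],None,fx=4,fy=4,interpolation=cv2.INTER_CUBIC)[:600])
E
```

```text
(no output)
```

View pics/s31.png

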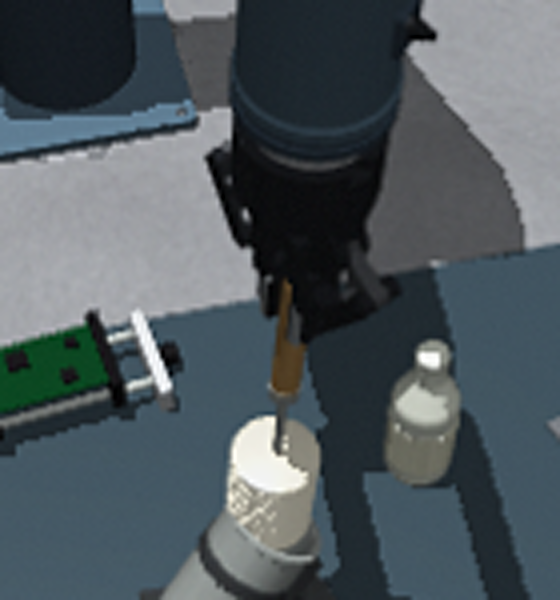

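Request:
{"fn": "move_arm", "kwargs": {"plan": [{"claw": 1, "translation": [0.01, -0.033, 0.005], "roll": 0}, {"claw": 1, "translation": [0.002, -0.005, 0.02], "roll": 0}, {"claw": 1, "translation": [0, 0, 0.06], "roll": 0}, {"claw": 1, "translation": [0, 0, 0.08], "roll": 0}, {"claw": 1, "translation": [0, 0, 0.08], "roll": 0}, {"claw": 1, "translation": [0, 0, 0], "roll": 0}]}}

```text
time_s: 30.35
tool_pos: [0.5899, 0.0388, 0.3881]
tool_rot: [[0.898, -0.09, -0.431], [0.431, -0.022, 0.902], [-0.091, -0.996, 0.019]]
contact_force: [0.1, 0.2, -1.1]
finger_gap: 0.017
```

```bash
python3 - <<'E'
from axis import *
i=imaging.capture("scene");cv2.imwrite("pics/s32.png",cv2.resize(i[50:220,250:400,::-1],None,fx=4,fy=3.5,interpolation=cv2.INTER_CUBIC)[:600])
i=imaging.capture("top");cv2.imwrite("pics/t32.png",cv2.resize(i[130:250,220:360,::-1],None,fx=5,fy=5,interpolation=cv2.INTER_CUBIC))
try: measure((290,90,380,215),(240,130,345,230))
except Exception as e: print(e)
E
```

```text
headmid [0.569  0.0446 0.2335] err 0.0098 dir [ 0.285 -0.041  0.958] tilt 16.719978973069832 az -8.215302862586753
tip [0.5571 0.0463 0.1933] along axis above rim 0.055 perp low -0.0301 side 0.0357 [-0.954 -0.3    0.   ]
headmid perp low -0.0575 side 0.0248
tcp [0.5893 0.0395 0.3829] tip-tcp [-0.0323  0.0069 -0.1895]
```

View pics/s32.png

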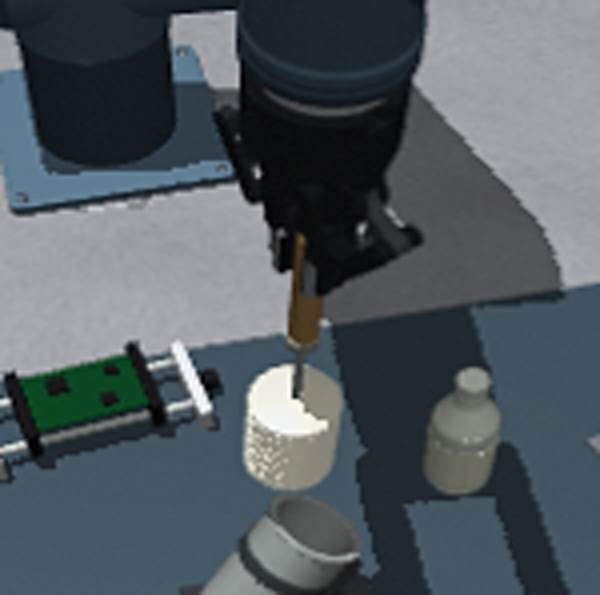

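View pics/t32.png

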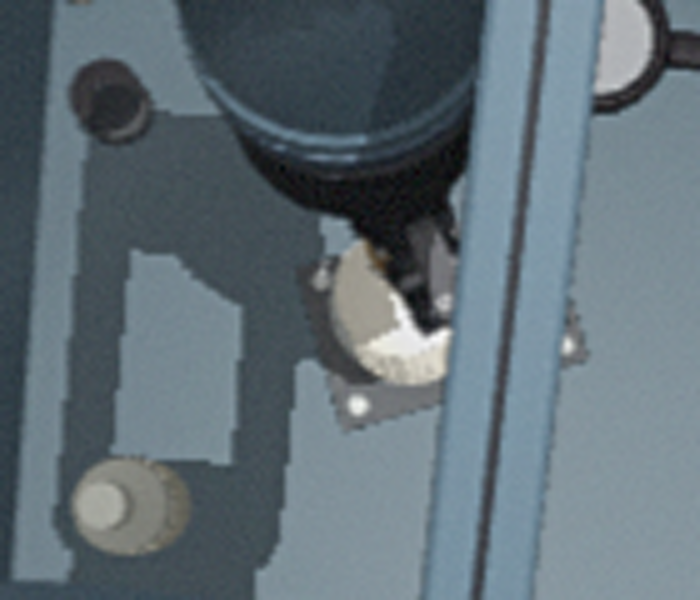

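Request:
{"fn": "move_arm", "kwargs": {"plan": [{"claw": 1, "translation": [-0.01, 0.05, 0.01], "roll": 0}, {"claw": 1, "translation": [-0.015, 0.09, 0.01], "roll": 0}, {"claw": 1, "translation": [-0.018, 0.1, 0.01], "roll": 0}, {"claw": 1, "translation": [-0.018, 0.1, 0.01], "roll": 0}, {"claw": 1, "translation": [-0.018, 0.1, 0.01], "roll": 0}, {"claw": 1, "translation": [-0.018, 0.1, 0.01], "roll": 0}, {"claw": 1, "translation": [-0.018, 0.1, 0.01], "roll": 0}, {"claw": 1, "translation": [-0.018, 0.1, 0.01], "roll": 0}, {"claw": 1, "translation": [-0.018, 0.1, 0.01], "roll": 0}, {"claw": 1, "translation": [-0.018, 0.09, 0.01], "roll": 0}]}}

```text
time_s: 31.55
tool_pos: [0.5275, 0.3323, 0.4034]
tool_rot: [[0.896, -0.122, -0.427], [0.427, -0.024, 0.904], [-0.12, -0.992, 0.031]]
contact_force: [0.6, 0.5, -0.9]
finger_gap: 0.0164
```

Request:
{"fn": "move_arm", "kwargs": {"plan": [{"claw": 1, "translation": [-0.006, 0.05, 0], "roll": 0}, {"claw": 1, "translation": [-0.006, 0.04, 0], "roll": 0}, {"claw": 1, "translation": [0, 0, 0], "roll": 0}]}}

```text
time_s: 31.85
tool_pos: [0.5205, 0.3652, 0.4013]
tool_rot: [[0.893, -0.126, -0.432], [0.433, -0.026, 0.901], [-0.124, -0.992, 0.031]]
contact_force: [0.4, -0.4, -0.9]
finger_gap: 0.0166
```

```bash
python3 - <<'E'
from axis import *
i=imaging.capture("scene");cv2.imwrite("pics/s33.png",cv2.resize(i[20:190,350:500,::-1],None,fx=3.5,fy=3.5,interpolation=cv2.INTER_CUBIC))
i=imaging.capture("top");cv2.imwrite("pics/t33.png",cv2.resize(i[170:270,80:230,::-1],None,fx=5,fy=5,interpolation=cv2.INTER_CUBIC))
measure((350,20,500,140),(70,170,210,270))
E
```

```text
headmid [0.505  0.3613 0.2621] err 0.0002 dir [0.114 0.023 0.993] tilt 6.6867776061535285 az 11.395696635743493
tip [0.5002 0.3603 0.2204] along axis above rim 0.2587 perp low 0.2137 side -0.0043 [-0.954 -0.3    0.   ]
headmid perp low 0.1893 side -0.0092
tcp [0.5217 0.3626 0.4021] tip-tcp [-0.0215 -0.0023 -0.1817]
```

View pics/s33.png

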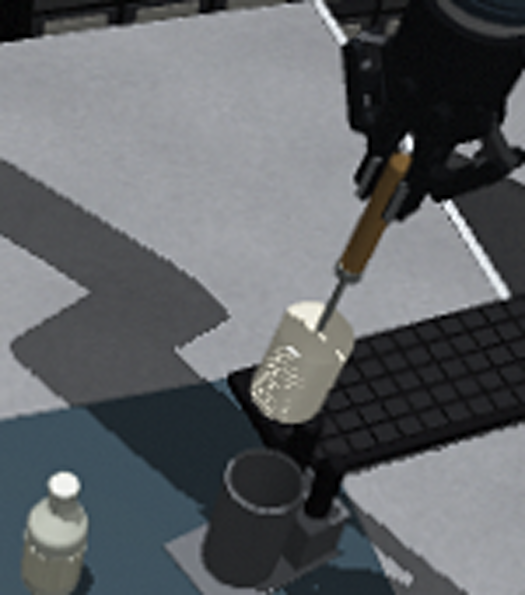

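View pics/t33.png

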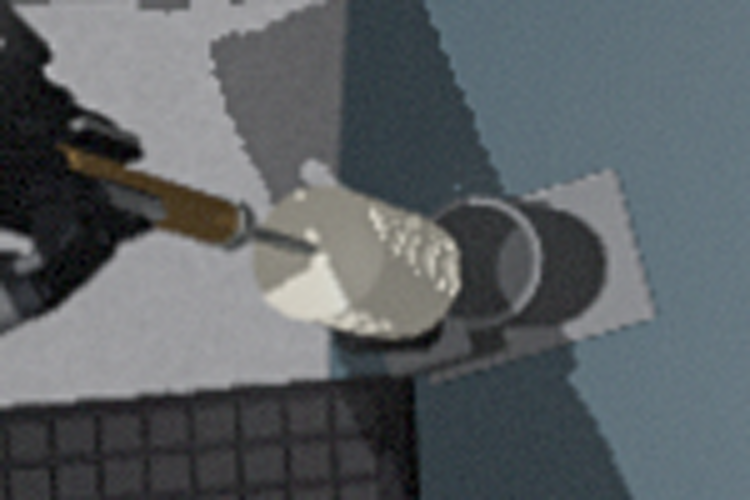

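Request:
{"fn": "move_arm", "kwargs": {"plan": [{"claw": 1, "translation": [0.008, 0.003, -0.05], "roll": 0}, {"claw": 1, "translation": [0, 0, -0.08], "roll": 0}, {"claw": 1, "translation": [0, 0, -0.08], "roll": 0}, {"claw": 1, "translation": [0, 0, -0.06], "roll": 0}, {"claw": 1, "translation": [0, 0, 0], "roll": 0}]}}

```text
time_s: 32.55
tool_pos: [0.527, 0.3567, 0.3207]
tool_rot: [[0.899, -0.12, -0.42], [0.421, -0.024, 0.907], [-0.119, -0.992, 0.029]]
contact_force: [0.1, -0.2, -1.6]
finger_gap: 0.0165
```

```bash
python3 - <<'E'
from axis import *
i=imaging.capture("scene");cv2.imwrite("pics/s34.png",cv2.resize(i[20:190,350:500,::-1],None,fx=3.5,fy=3.5,interpolation=cv2.INTER_CUBIC))
i=imaging.capture("top");cv2.imwrite("pics/t34.png",cv2.resize(i[170:270,80:230,::-1],None,fx=5,fy=5,interpolation=cv2.INTER_CUBIC))
measure((350,20,500,155),(70,170,210,270))
E
```

```text
headmid [0.513  0.3553 0.189 ] err 0.0017 dir [0.103 0.021 0.994] tilt 6.055452790923316 az 11.642940497244956
tip [0.5086 0.3544 0.1472] along axis above rim 0.1941 perp low 0.249 side -0.0106 [-0.954 -0.3    0.   ]
headmid perp low 0.2247 side -0.015
tcp [0.5283 0.3582 0.3249] tip-tcp [-0.0197 -0.0037 -0.1776]
```

View pics/s34.png

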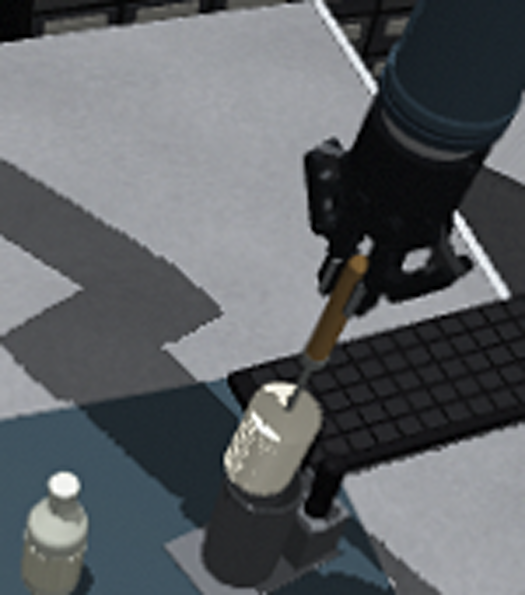

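View pics/t34.png

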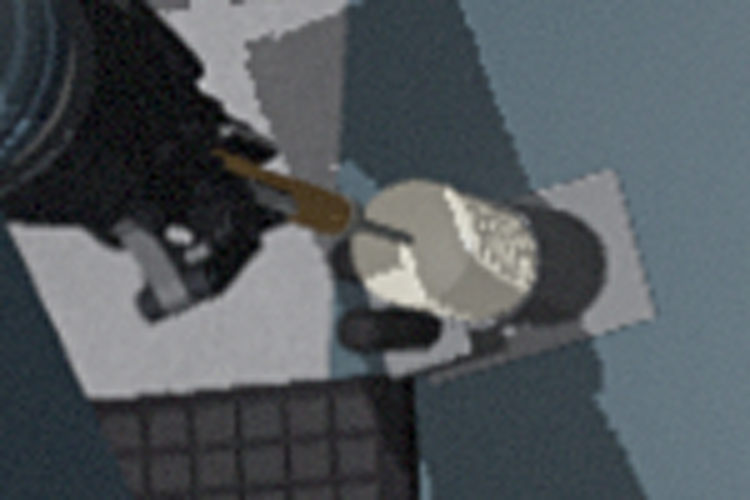

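Request:
{"fn": "move_arm", "kwargs": {"plan": [{"claw": 1, "translation": [-0.024, 0.027, -0.02], "roll": 0}, {"claw": 1, "translation": [-0.006, 0.007, -0.06], "roll": 0}, {"claw": 1, "translation": [-0.006, 0.007, -0.06], "roll": 0}, {"claw": 1, "translation": [0, 0, 0], "roll": 0}]}}

```text
time_s: 33.15
tool_pos: [0.5181, 0.3727, 0.286]
tool_rot: [[0.901, -0.104, -0.421], [0.422, -0.017, 0.906], [-0.102, -0.994, 0.028]]
contact_force: [0.2, -2.2, -1.9]
finger_gap: 0.0166
```

```bash
python3 - <<'E'
from axis import *
i=imaging.capture("scene");cv2.imwrite("pics/s35.png",cv2.resize(i[20:190,350:500,::-1],None,fx=3.5,fy=3.5,interpolation=cv2.INTER_CUBIC))
i=imaging.capture("top");cv2.imwrite("pics/t35.png",cv2.resize(i[170:270,80:230,::-1],None,fx=5,fy=5,interpolation=cv2.INTER_CUBIC))
E
```

```text
(no output)
```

View pics/s35.png

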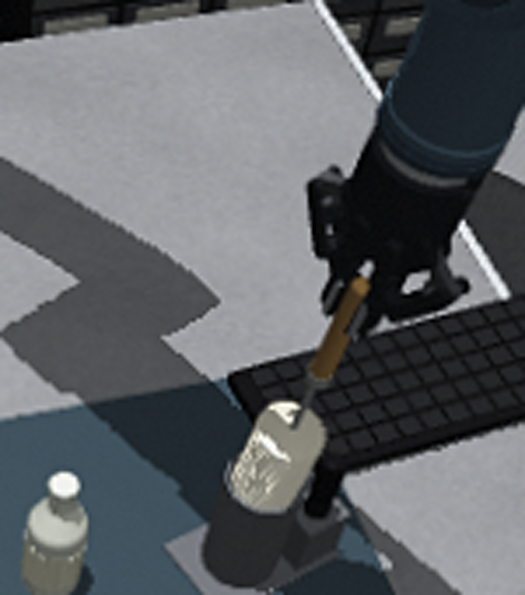

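View pics/t35.png

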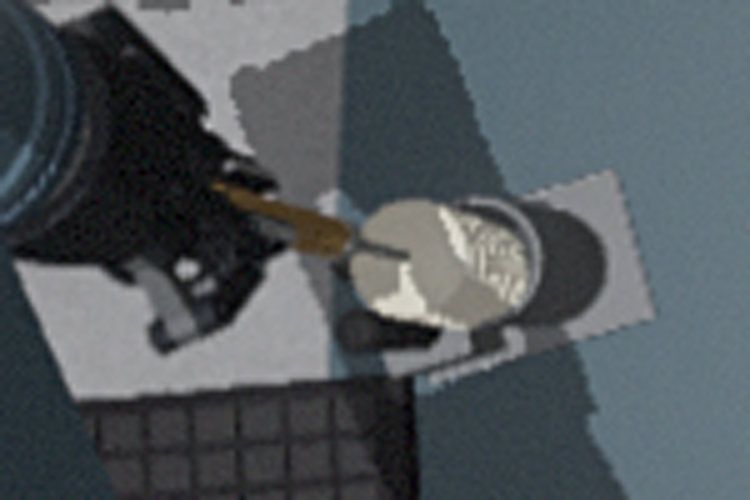

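Request:
{"fn": "move_arm", "kwargs": {"plan": [{"claw": 1, "translation": [0.014, -0.022, -0.02], "roll": 0}, {"claw": 1, "translation": [-0.003, 0.003, -0.05], "roll": 0}, {"claw": 1, "translation": [-0.004, 0.004, -0.05], "roll": 0}, {"claw": 1, "translation": [0, 0, 0], "roll": 0}]}}

```text
time_s: 33.65
tool_pos: [0.5232, 0.3685, 0.2554]
tool_rot: [[0.902, -0.095, -0.422], [0.423, -0.011, 0.906], [-0.091, -0.995, 0.03]]
contact_force: [-0.7, -0.2, -1.3]
finger_gap: 0.0166
```

```bash
python3 - <<'E'
from axis import *
i=imaging.capture("top");cv2.imwrite("pics/t36.png",cv2.resize(i[170:270,80:230,::-1],None,fx=5,fy=5,interpolation=cv2.INTER_CUBIC))
E
```

```text
(no output)
```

View pics/t36.png

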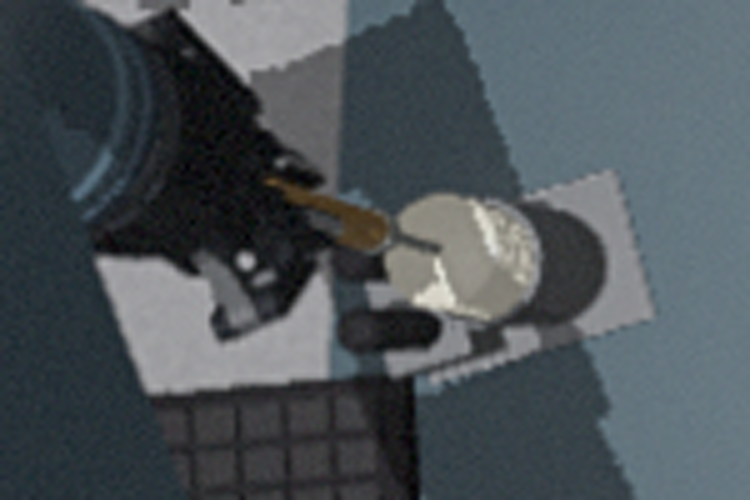

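Request:
{"fn": "move_arm", "kwargs": {"plan": [{"claw": 1, "translation": [-0.004, 0.003, -0.05], "roll": 0}, {"claw": 1, "translation": [-0.004, 0.003, -0.05], "roll": 0}, {"claw": 1, "translation": [-0.004, 0.003, -0.05], "roll": 0}, {"claw": 1, "translation": [0, 0, 0], "roll": 0}]}}

```text
time_s: 34.1
tool_pos: [0.5222, 0.3701, 0.2167]
tool_rot: [[0.903, -0.088, -0.421], [0.422, -0.01, 0.907], [-0.084, -0.996, 0.029]]
contact_force: [-0.2, -0.6, -2.1]
finger_gap: 0.0166
```

Request:
{"fn": "move_arm", "kwargs": {"plan": [{"claw": 1, "translation": [-0.004, 0, -0.045], "roll": 0}, {"claw": 1, "translation": [-0.003, 0, -0.025], "roll": 0}, {"claw": 1, "translation": [0, 0, 0], "roll": 0}]}}

```text
time_s: 34.4
tool_pos: [0.5215, 0.3702, 0.1975]
tool_rot: [[0.903, -0.084, -0.421], [0.421, -0.008, 0.907], [-0.079, -0.996, 0.028]]
contact_force: [-0.1, -0.7, -1.2]
finger_gap: 0.0164
```

Request:
{"fn": "move_arm", "kwargs": {"plan": [{"claw": 1, "translation": [-0.001, 0, -0.015], "roll": 0}, {"claw": 1, "translation": [-0.001, 0, -0.013], "roll": 0}]}}

```text
time_s: 34.6
tool_pos: [0.5216, 0.3705, 0.1904]
tool_rot: [[0.904, -0.082, -0.421], [0.422, -0.007, 0.907], [-0.077, -0.997, 0.028]]
contact_force: [-1.5, -2.0, 18.7]
finger_gap: 0.0166
```

Request:
{"fn": "move_arm", "kwargs": {"plan": [{"claw": 0.9, "translation": [-0.002, 0, 0.003], "roll": 0}, {"claw": 0.79, "translation": [0, 0, 0], "roll": 0}, {"claw": 0.75, "translation": [0, 0, 0], "roll": 0}, {"claw": 0.7, "translation": [0, 0, 0], "roll": 0}, {"claw": 0.5, "translation": [0, 0, 0], "roll": 0}, {"claw": 0.4, "translation": [0, 0, 0], "roll": 0}]}}

```text
time_s: 35.2
tool_pos: [0.5223, 0.3717, 0.192]
tool_rot: [[0.904, -0.078, -0.421], [0.422, -0.004, 0.907], [-0.073, -0.997, 0.029]]
contact_force: [0.1, -0.1, 0.2]
finger_gap: 0.051
```

```bash
python3 - <<'E'
from axis import *
im=imaging.capture("wrist");cv2.imwrite("pics/w37.png",im[:,:,::-1])
i=imaging.capture("top");cv2.imwrite("pics/t37.png",cv2.resize(i[170:270,80:230,::-1],None,fx=5,fy=5,interpolation=cv2.INTER_CUBIC))
E
```

```text
(no output)
```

View pics/w37.png

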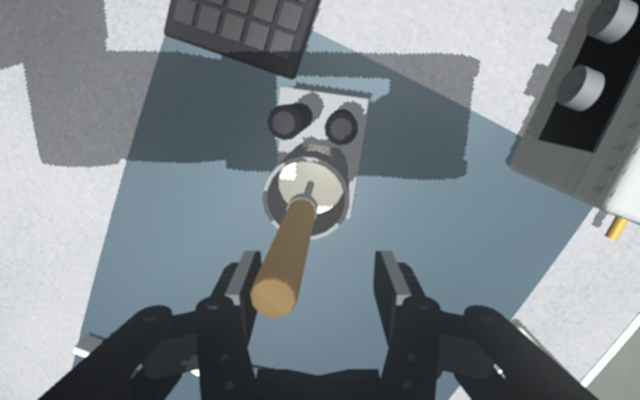

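View pics/t37.png

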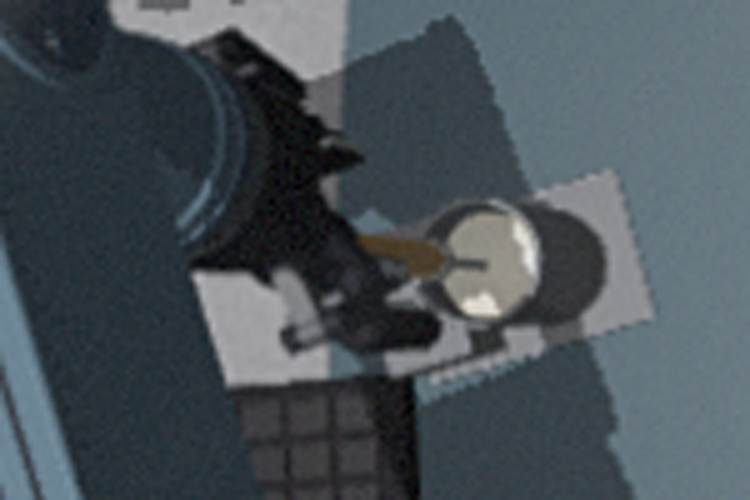

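Request:
{"fn": "move_arm", "kwargs": {"plan": [{"claw": 0.2, "translation": [-0.025, -0.01, 0], "roll": 0}, {"claw": 0, "translation": [-0.008, -0.004, 0], "roll": 0}, {"claw": 0, "translation": [0, 0, 0], "roll": 0}]}}

```text
time_s: 35.6
tool_pos: [0.5113, 0.367, 0.1919]
tool_rot: [[0.904, -0.079, -0.421], [0.422, -0.004, 0.907], [-0.073, -0.997, 0.029]]
contact_force: [0.6, -0.7, 0.7]
finger_gap: 0.0858
```

```bash
python3 - <<'E'
from axis import *
im=imaging.capture("wrist");cv2.imwrite("pics/w38.png",im[:,:,::-1])
E
```

```text
(no output)
```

View pics/w38.png

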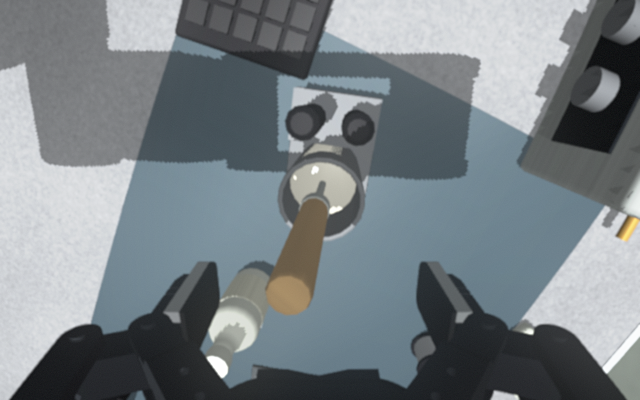

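Clear of the brush. Raise straight up and away.

Request:
{"fn": "move_arm", "kwargs": {"plan": [{"claw": 0, "translation": [0, 0, 0.05], "roll": 0}, {"claw": 0, "translation": [0, 0, 0.09], "roll": 0}, {"claw": 0, "translation": [0, 0, 0.1], "roll": 0}, {"claw": 0, "translation": [0, 0, 0.1], "roll": 0}, {"claw": 0, "translation": [0, 0, 0.1], "roll": 0}, {"claw": 0, "translation": [0, 0, 0.1], "roll": 0}, {"claw": 0, "translation": [-0.1, 0, 0.05], "roll": 0}, {"claw": 0, "translation": [-0.12, 0, 0], "roll": 0}, {"claw": 0, "translation": [-0.12, 0, 0], "roll": 0}, {"claw": 0, "translation": [0, 0, 0], "roll": 0}]}}

```text
time_s: 36.65
tool_pos: [0.4058, 0.3656, 0.3743]
tool_rot: [[0.905, -0.08, -0.419], [0.42, -0.004, 0.908], [-0.074, -0.997, 0.03]]
contact_force: [0.0, -0.7, 0.4]
finger_gap: 0.0854
```

```bash
python3 - <<'E'
from axis import *
i=imaging.capture("top");cv2.imwrite("pics/t39.png",i[:,:,::-1])
i=imaging.capture("scene");cv2.imwrite("pics/s39.png",i[:,:,::-1])
E
```

```text
(no output)
```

View pics/t39.png

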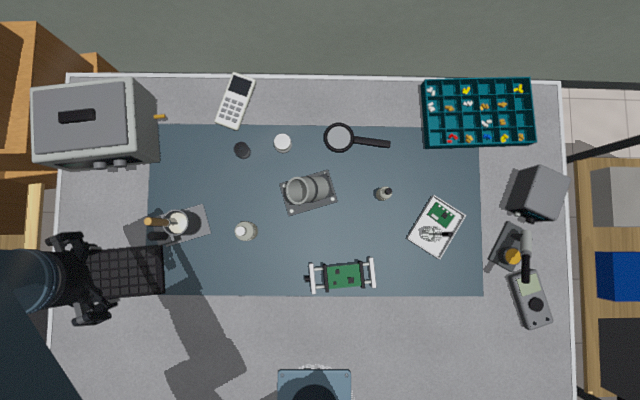

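View pics/s39.png

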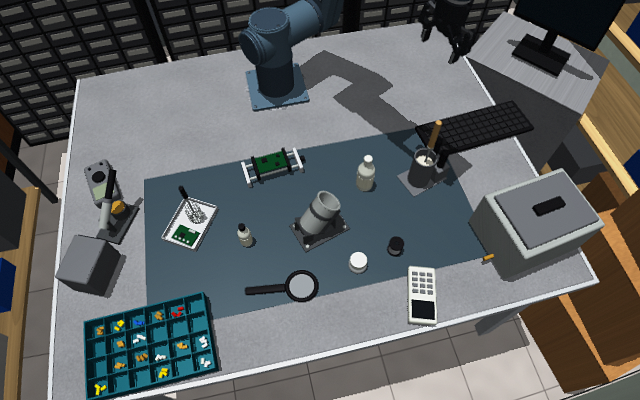

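```bash
python3 - <<'E'
from h import *
t0=cv2.imread("pics/top0.png");t=cv2.imread("pics/t39.png")
a=np.hstack([cv2.resize(x[185:265,395:475],None,fx=4,fy=4) for x in (t0,t)]);b=np.hstack([cv2.resize(x[190:255,140:220],None,fx=4,fy=4) for x in (t0,t)])
cv2.imwrite("pics/cmp.png",np.vstack([a,b]))
d=cv2.absdiff(t0,t).max(2)[:260,165:480];m=cv2.morphologyEx((d>40).astype(np.uint8),cv2.MORPH_OPEN,np.ones((2,2),np.uint8))
k,l,st,c=cv2.connectedComponentsWithStats(m)
print([(s[0]+165,s[1],s[2],s[3],s[4]) for s in st[1:] if s[4]>8])
E
```

```text
[(np.int32(275), np.int32(191), np.int32(10), np.int32(8), np.int32(58)), (np.int32(286), np.int32(190), np.int32(8), np.int32(6), np.int32(41)), (np.int32(171), np.int32(214), np.int32(5), np.int32(5), np.int32(12)), (np.int32(178), np.int32(220), np.int32(3), np.int32(6), np.int32(14)), (np.int32(419), np.int32(227), np.int32(35), np.int32(16), np.int32(252)), (np.int32(165), np.int32(238), np.int32(7), np.int32(6), np.int32(27)), (np.int32(173), np.int32(243), np.int32(15), np.int32(17), np.int32(120)), (np.int32(165), np.int32(246), np.int32(9), np.int32(14), np.int32(89))]
```

View pics/cmp.png

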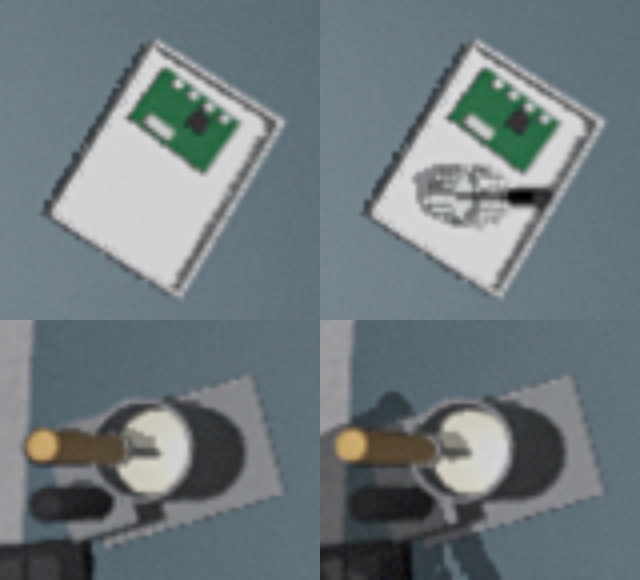

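Basket upright beside the board, board unmoved, brush back upright as it was. Handing in.

```bash
python3 -c "
from rig import robot
print(robot.hand_in())"
```

```text
the job is handed in; nothing more can be done
None
```

The job is done and handed in after about 37 s of the 72 s allowed.

**What I did**
- **Basket:** I lifted it out along the cup's slant. The tool can't tilt, so I straightened it in the grip against the cup's mouth. I then stood it on the tray floor in the free half, beside the board.
- **Scrubbing:** I took the brush and tilted it to 35° against the pot's rim. I then made three strokes along the cup's slant. Each one went down until the wrist force showed contact with the bottom (about 18–34 N), then up until the bristle end was about 5–8 mm inside the mouth.
- **Brush:** I straightened it at the cup's mouth, which took a short partial dip back in. I then set it bristles-down on the pot's floor and released it.

**Last checks**
- In the final pictures the basket stands upright in the tray and the brush stands in its pot.
- Comparing the before and after top views over the mat area, only the cup's contents, the basket, the brush and the arm's shadow changed. The board and the bystander objects showed no movement.

**What disagreed or went wrong**
- **Finger length:** The fingertips are about 37 mm shorter than the stated tool point. My first grip on the basket closed on nothing just above its sleeve, so I re-gripped lower.
- **Tool drift:** The tool drifted up to about 7° off vertical during fast moves, and I corrected with the cameras.
- **Setting the basket down:** The wrist force peaked at about 46 N as the basket was pressed onto the tray floor. This was through the held basket, not the gripper body, and below the 120 N wrist limit.
- **Brush release:** I let go of the brush about 4–5° off upright, and it then settled upright.

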